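# Click the modelling tools into the graded rack

## Robot

A 6-joint arm with a two-finger parallel gripper is mounted at the origin on the work surface. World frame = base frame: x ahead of the robot, y to its left, z up, the work surface at z = 0. Lengths are in m, angles in rad, forces in N, time in s.
With the tool pointing down it reaches from about 0.325 to 0.85 m from the base axis. Payload 4.4 kg.
Tool frame: the origin (TCP) lies at the very end of the fingers, on their centre line; the grasp point (between the pads) lies 19 mm behind it; z points along the fingers, y is the direction in which the jaws open and shut (so a half turn about z gives the same grasp; the last joint's range is limited). The gripper opens to 94 mm and grips with 3 to 60 N. Pads are 16 mm wide; open, the fingers measure 119 mm over their backs; the gripper's body (75 mm by 177 mm) begins 78 mm behind the grasp point.
Start: joints at [0.978, 0.207, 1.542, -0, 1.393, -0.15], TCP at [0.246, 0.52, 0.205] pointing down, gripper open.
Joint ranges: [-2.73, 2.73], [-0.86, 2.22], [0.23, 2.46], [-1.11, 4.25], [0.08, 2.63], [-2.82, 2.82]. Speed limits (rad/s): [2.79, 2.79, 3.14, 3.14, 3.14, 3.14].

## Interface

Orientations are given as a rotation vector (axis times angle).
In Python, from plant import bot gives the robot as it stands.
- The arm moves only by the tool move_arm, never from a script. Its argument "commands" is a list of rows, each a list of 7 numbers: the shift along the tool's x, y, z in m, then the turn, a rotation vector about the tool's x, y, z in rad, then the opening in per cent of the stroke, from 0 (shut) to 100 (fully open). In form: [[x, y, z, ax, ay, az, hand], ...]. A call has 1 to 12 rows; each row is the pose to reach, as a shift and turn from the pose commanded when the call began, along the tool's axes at that moment; what a row does not reach only later rows make up. A row lasts 1/10 s, in which the tool goes at most 50 mm and 8.59 degrees, less where a joint would pass 70% of its speed; a pose out of reach is approached as far as the arm can. A call with a gripper value outside its range is refused whole. The fingers move at their own pace and stop on an object; "newtons" is the grip in N (left out, the last holds). Time passes only in rows, so rows that repeat a pose let the fingers close. It gives the time, the measured TCP pose, the force and the opening at its end, in the units of the state.
- bot.get_obs(): the state, without advancing time (a new reading comes with each control period).
- bot.read_camera(name): name is "scene" or "side" or "wrist"; returns the picture (480x640x3 uint8, red, green, blue); there is no depth.
- bot.camera_model(name): a dict with "fov_y" (degrees; the focal length in pixels is half the picture's height over the tangent of half this angle, whatever the lens; pixels are square), "cx", "cy" (the principal point, pixels), "R" (3x3) and "t" (3): a world point X has camera coordinates R X + t; the wrist camera has in their place "mount" (4x4, takes a point from camera to tool coordinates, whose origin is the TCP and whose axes are the flange's). Camera axes: x right, y down, z forward; pixel columns grow to the right and rows downward; lengths in m; the calibration is good to about 2 mm. A picture is of the moment at which its call begins: read the wrist's pose just before it. camera_model takes no time and is no camera call.
- bot.job_done(): hands the job in, once; it reports no verdict.
The state is a dict: "time": time; "joint_positions": joint angles; "qvel": joint speeds; "effort": joint torques, N m; "tcp_pos": TCP position; "eef_rot": TCP orientation; "contact_force": force on the tool from outside, world axes, zero at the start; "moment": the same for the moment, N m; "opening": finger opening in m.
Only numpy, scipy, OpenCV 4.12 (cv2) and the standard library are available. Lean on these libraries where they do the work, as an engineer would, in place of code of your own. Each camera call takes 0.05 s, during which the arm holds its last target.

## Task

Put the three loose modelling tools away in the rack in size order: press each one into the pair of spring clips made for its thickness until both clips snap shut over the handle and it lies fully home, about centred along its length, its ball end at the rack's raised side (the clips start with the thinnest at the orange-capped end). Press firmly but don't force the clips, leave the green tool clipped in where it is, and do not knock the other things on the table about.

Things in the scene. Friction and masses are not known exactly. Their poses are not given: they have to be found in the camera images.
- rack: Fixed plywood tool rack, 170 (x) by 294 (y) mm; origin at the centre of its underside, z up, x to its raised side (away from the robot), y to the robot's left. It carries a sprung deck sloping 0.30 rad, facing up and towards the robot, with two rails across it. Four pairs of steel spring clips, one clip on each rail, widen from the orange-capped end (+y, thinnest tool) to the -y end; 64 mm apart.
- deck (a joint): How far the sprung deck has sunk along its own normal, in m: 0 at rest, 0.028 at its stop. It starts to sink at about 1 N, then gives about 1.4 mm per newton, reaching the stop at about 21 N, and sits 1 to 2 mm low once loaded with tools; so a tool lowered only to the place's rest height will not click in. It springs back when let go.
- rails (a point): Point on the deck board midway between the two rails and between places 2 and 3, moves with the deck; x up the slope, z the deck's normal. The rails are 14 mm wide, 30 mm tall, centred at x = -45 and +45 mm, 262 mm long: 76 mm of handle stays free between them, with 30 mm of free depth under it.
- slot1 (a point): Place 1, clips for 12 mm: middle of the handle's axis when tool1 is fully home. Moves with the deck. x: along the tool, up the slope; y: along the rails, left; z: deck normal, out of the clips. Clips at x = -45 and +45 mm. The lips are touched about 13 mm above home; pushing past them takes 8 to 16 N along -z, then the tool snaps down on the rails, 6 mm below this point.
- tool1: The thinnest modelling tool: yellow octagonal handle 12 mm across its flats and 130 mm long, with a thin steel shank and a ball at the front end. Origin in the middle of the handle, on its axis; x along the handle towards the ball (ball centre at x = 106 mm). It starts lying on the table, its ball end pointing away from the robot.
- ball1 (a point): Centre of the steel ball at the end of tool1.
- slot2 (a point): Place 2, clips for 15 mm: middle of the handle's axis when tool2 is fully home. Moves with the deck. x: along the tool, up the slope; y: along the rails, left; z: deck normal, out of the clips. Clips at x = -45 and +45 mm. The lips are touched about 15 mm above home; pushing past them takes 8 to 16 N along -z, then the tool snaps down on the rails, 7.5 mm below this point.
- tool2: The second thinnest modelling tool: green octagonal handle 15 mm across its flats and 130 mm long, with a thin steel shank and a ball at the front end. Origin in the middle of the handle, on its axis; x along the handle towards the ball (ball centre at x = 106 mm). It starts already clipped in place 2.
- ball2 (a point): Centre of the steel ball at the end of tool2.
- slot3 (a point): Place 3, clips for 19 mm: middle of the handle's axis when tool3 is fully home. Moves with the deck. x: along the tool, up the slope; y: along the rails, left; z: deck normal, out of the clips. Clips at x = -45 and +45 mm. The lips are touched about 16 mm above home; pushing past them takes 8 to 16 N along -z, then the tool snaps down on the rails, 9.5 mm below this point.
- tool3: The second thickest modelling tool: blue octagonal handle 19 mm across its flats and 130 mm long, with a thin steel shank and a ball at the front end. Origin in the middle of the handle, on its axis; x along the handle towards the ball (ball centre at x = 106 mm). It starts lying on the table, its ball end pointing away from the robot.
- ball3 (a point): Centre of the steel ball at the end of tool3.
- slot4 (a point): Place 4, clips for 23 mm: middle of the handle's axis when tool4 is fully home. Moves with the deck. x: along the tool, up the slope; y: along the rails, left; z: deck normal, out of the clips. Clips at x = -45 and +45 mm. The lips are touched about 18 mm above home; pushing past them takes 8 to 16 N along -z, then the tool snaps down on the rails, 11.5 mm below this point.
- tool4: The thickest modelling tool: red octagonal handle 23 mm across its flats and 130 mm long, with a thin steel shank and a ball at the front end. Origin in the middle of the handle, on its axis; x along the handle towards the ball (ball centre at x = 106 mm). It starts lying on the table, its ball end pointing away from the robot.
- ball4 (a point): Centre of the steel ball at the end of tool4.
- bottle_a: Green paint bottle, 32 mm wide, 85 mm tall; a bystander; origin at the centre of its underside, z up.
- bottle_b: Red paint bottle, 32 mm wide, 85 mm tall; a bystander; origin at the centre of its underside, z up.
- jar: Green jar with a white lid, 64 mm wide, 60 mm tall; a bystander; origin at the centre of its underside, z up.
- pear: White ceramic pear, 46 mm wide, 56 mm tall; a bystander; origin at the centre of its underside, z up.
- pot: Small clear paint pot with a blue cap, 38 mm wide, 34 mm tall; a bystander; origin at the centre of its underside, z up.
Things that resemble listed ones, but are neither listed nor needed, are in the scene too. Of the things shaped like the tool1, the yellow one is meant. Of the things shaped like the tool3, the blue one is meant.

How it is judged:
By the outcome, as a careful person would: the job done as asked, in the order asked, and still so for the second after the job is handed in, with the robot touching nothing.
It also fails if it takes over 72 s, if anything falls off the work surface, if the arm or the gripper's body presses on something with over 40 N, if the wrist force passes 120 N, or if a joint passes its speed limit or range.

## Working session

There is one attempt and no reset: what is moved stays moved. The work goes in short steps, Python scripts to look and compute and a tool call to move; the robot and the scene stay as the last step left them, time stands still between calls to the robot, and variables do not carry over. Pictures are saved under pics/ and viewed, and the job is handed in when it is done.

Besides the shell and the picture viewer there is one more tool, called after ">>>" as name([rows], argument=value, ...), one row to a line, values as JSON. move_arm: Moves the arm, as the interface text tells. Its arguments: {"type":"object","properties":{"commands":{"type":"array"},"newtons":{"type":"number"}},"required":["commands"]}

```bash
ls; mkdir -p pics; python3 - <<'E'
from plant import bot
import cv2,numpy as np
np.set_printoptions(precision=4,suppress=True)
print(bot.get_obs())
for n in ["scene","side","wrist"]:
    im=bot.read_camera(n); cv2.imwrite(f"pics/{n}0.png",im[:,:,::-1]); print(n,bot.camera_model(n))
E
```

```text
pics
{'time': 0.0, 'joint_positions': array([ 0.9775,  0.2074,  1.5429, -0.    ,  1.3935, -0.1505]), 'qvel': array([ 0.0001, -0.0005, -0.0004, -0.0031,  0.0009,  0.0003]), 'effort': array([ -0.0001, -37.0871, -28.1417,   0.0697,   0.036 ,  -0.0002]), 'tcp_pos': array([0.2459, 0.5189, 0.2043]), 'eef_rot': array([-0.6897, -3.0641,  0.0033]), 'contact_force': array([ 0.4848,  0.4526, -0.1066]), 'moment': array([ 0.0663,  0.0039, -0.0472]), 'opening': 0.09399526850983642}
scene {'fov_y': 43.69952402043889, 'cx': 318.8644438774372, 'cy': 236.8804495787462, 'R': array([[-0.6246,  0.7809,  0.009 ],
       [ 0.6594,  0.5335, -0.5298],
       [-0.4185, -0.325 , -0.8481]]), 't': array([ 0.278 , -0.2023,  1.5903])}
side {'fov_y': 57.12528426905639, 'cx': 326.9672918278647, 'cy': 236.00655084839963, 'R': array([[ 0.9992, -0.0348,  0.0201],
       [-0.0073, -0.6493, -0.7605],
       [ 0.0395,  0.7598, -0.649 ]]), 't': array([-0.4238,  0.0829,  1.0131])}
wrist {'fov_y': 67.92060699439658, 'cx': 317.128010163389, 'cy': 243.22452450742978, 'mount': array([[-0.0007, -0.9727, -0.2323,  0.0674],
       [ 1.    , -0.0005, -0.0009,  0.0014],
       [ 0.0008, -0.2323,  0.9727, -0.1792],
       [ 0.    ,  0.    ,  0.    ,  1.    ]])}
```

View pics/scene0.png

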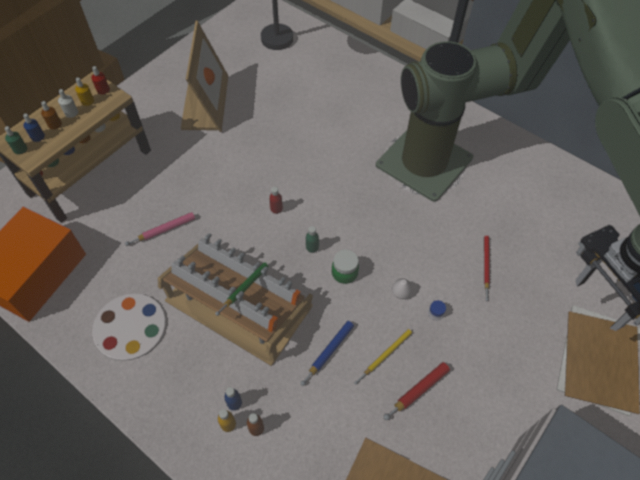

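View pics/side0.png

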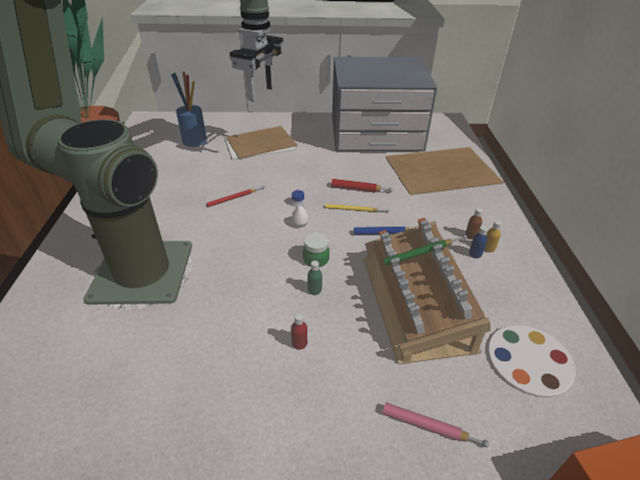

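View pics/wrist0.png

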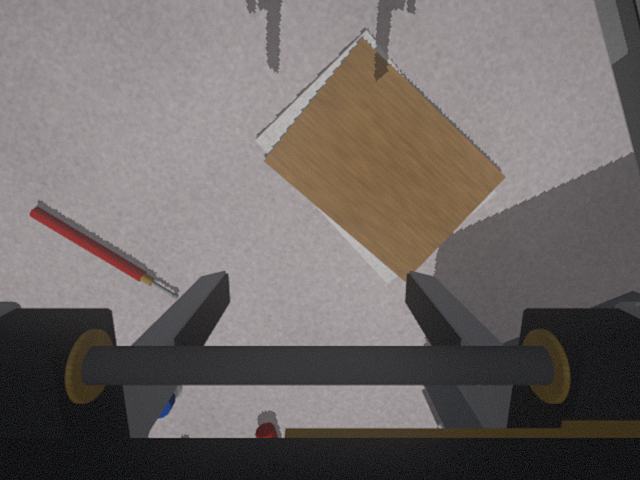

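The scene view shows blue tool (330,350), yellow (388,352), thick red (420,390), and rack around (235,295) with the green tool in it. Thin red (487,265) and pink (170,227) are decoys. I'll zoom in next.

```bash
cat > h.py <<'E'
import cv2,numpy as np
from scipy.spatial.transform import Rotation as Ro
from plant import bot
np.set_printoptions(precision=4,suppress=True)
def cam(n,obs=None):
    m=bot.camera_model(n); f=240/np.tan(np.radians(m['fov_y']/2))
    if 'mount' in m:
        T=np.eye(4);T[:3,:3]=Ro.from_rotvec(obs['eef_rot']).as_matrix();T[:3,3]=obs['tcp_pos']
        C=T@np.array(m['mount']); R=C[:3,:3].T; t=-R@C[:3,3]
    else: R,t=np.array(m['R']),np.array(m['t'])
    return f,m['cx'],m['cy'],R,t
def ray(c,p):
    f,cx,cy,R,t=c; d=R.T@np.array([(p[0]-cx)/f,(p[1]-cy)/f,1]); return -R.T@t,d/np.linalg.norm(d)
def onz(c,p,z):
    o,d=ray(c,p); return o+d*(z-o[2])/d[2]
def tri(c1,p1,c2,p2):
    o1,d1=ray(c1,p1);o2,d2=ray(c2,p2)
    A=np.stack([d1,-d2],1); s=np.linalg.lstsq(A,o2-o1,rcond=None)[0]
    a=o1+s[0]*d1;b=o2+s[1]*d2; return (a+b)/2,np.linalg.norm(a-b)
def proj(c,X):
    f,cx,cy,R,t=c; q=R@np.asarray(X)+t; return np.array([cx+f*q[0]/q[2],cy+f*q[1]/q[2]])
E
python3 - <<'E'
import cv2
a=cv2.imread('pics/scene0.png');b=cv2.imread('pics/side0.png')
cv2.imwrite('pics/sc_rack.png',cv2.resize(a[225:365,145:325],None,fx=4.2,fy=4.2,interpolation=cv2.INTER_CUBIC))
cv2.imwrite('pics/sd_rack.png',cv2.resize(b[210:370,350:500],None,fx=3.7,fy=3.7,interpolation=cv2.INTER_CUBIC))
cv2.imwrite('pics/sc_tools.png',cv2.resize(a[310:425,290:460],None,fx=4.5,fy=4.5,interpolation=cv2.INTER_CUBIC))
E
```

```text
(no output)
```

View pics/sc_rack.png

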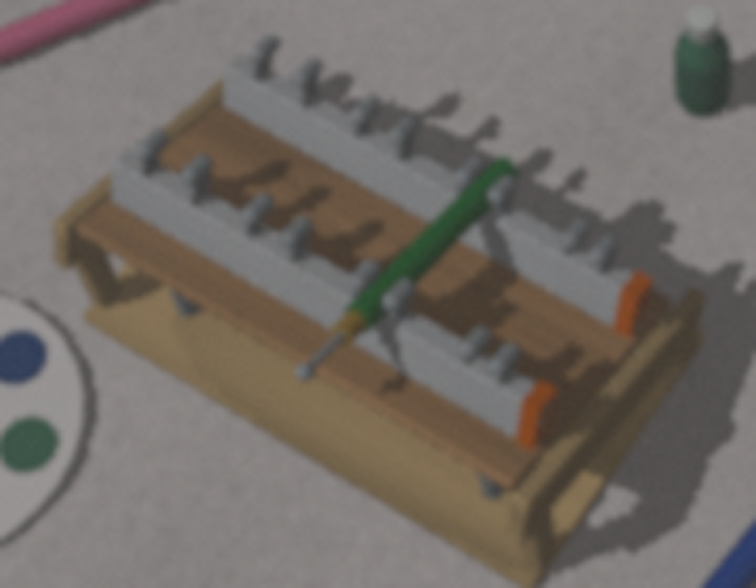

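View pics/sd_rack.png

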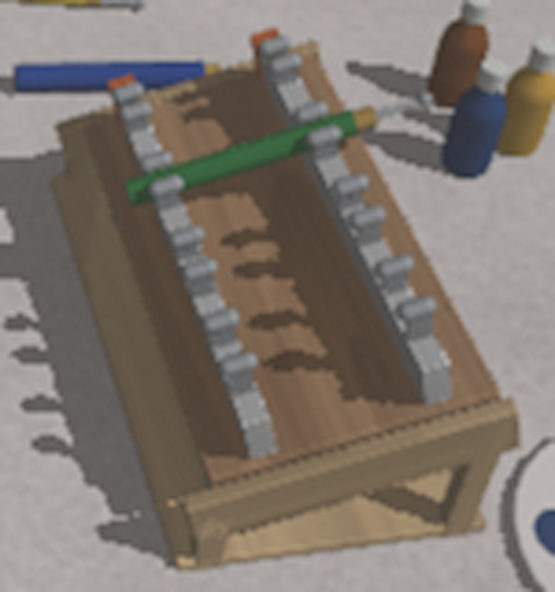

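View pics/sc_tools.png

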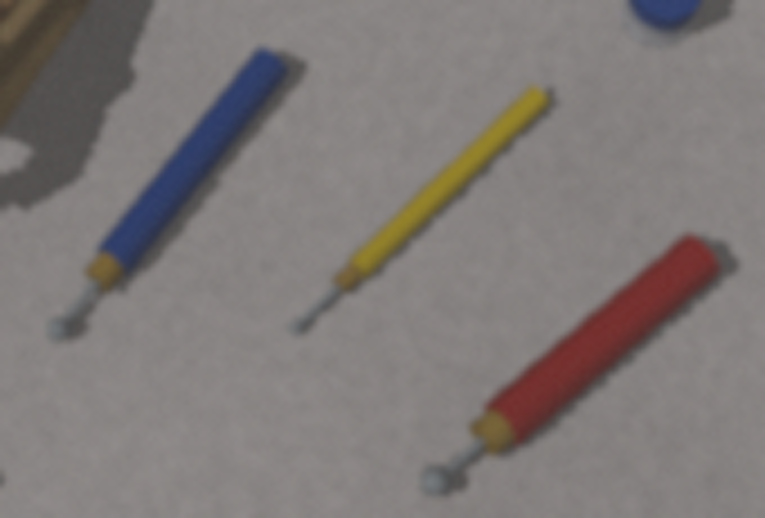

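```bash
cat >> h.py <<'E'
RNG={'blue':((105,110,40),(125,255,255)),'yellow':((22,130,60),(32,255,255)),'red':((172,120,50),(180,255,255)),'red2':((0,120,50),(5,255,255)),'green':((50,120,30),(80,255,255)),'orange':((5,180,120),(14,255,255))}
def mask(im,k): # im bgr
    h=cv2.cvtColor(im,cv2.COLOR_BGR2HSV); m=cv2.inRange(h,*map(np.array,RNG[k]))
    if k=='red': m|=cv2.inRange(h,*map(np.array,RNG['red2']))
    return m
def comps(m,amin=40):
    n,l,s,c=cv2.connectedComponentsWithStats(m)
    return [(np.argwhere(l==i)[:,::-1],s[i],c[i]) for i in range(1,n) if s[i,4]>=amin]
def axis_ends(pts):
    (c,(w,h),a)=cv2.minAreaRect(pts.astype(np.float32))
    p=pts-pts.mean(0); u=np.linalg.svd(p,full_matrices=False)[2][0]; s=p@u; c=pts.mean(0)
    return c+u*s.min(),c+u*s.max(),min(w,h)+1
E
python3 - <<'E'
from h import *
for n in ['scene','side']:
    im=cv2.imread(f'pics/{n}0.png');c=cam(n)
    for k,z in [('blue',.0095),('yellow',.006),('red',.0115),('green',.1),('orange',.1)]:
        for p,s,ce in comps(mask(im,k),15):
            a,b,w=axis_ends(p); A,B=onz(c,a,z),onz(c,b,z)
            L=np.linalg.norm(A-B)
            if L>0.01 and s[4]<2500: print(n,k,s[4],a,b,'w',round(w,1),A[:2],B[:2],'L',round(L,3),'mid',((A+B)/2)[:2],'cen',onz(c,ce,z)[:2])
E
```

```text
scene blue 60 [ 24.0582 126.3618] [ 35.0808 125.8904] w 9.3 [ 0.5936 -0.909 ] [ 0.5737 -0.8873] L 0.029 mid [ 0.5836 -0.8982] cen [ 0.584  -0.8985]
scene blue 155 [430.916  309.7213] [444.2147 305.7122] w 14.0 [0.3581 0.2539] [0.3308 0.2719] L 0.033 mid [0.3445 0.2629] cen [0.3446 0.2628]
scene blue 340 [349.96   322.7674] [315.5347 365.8286] w 7.3 [0.4982 0.1309] [0.6238 0.1337] L 0.126 mid [0.561  0.1323] cen [0.5629 0.1323]
scene yellow 137 [79.2311 85.6252] [ 87.1412 104.2163] w 12.4 [ 0.397  -0.9193] [ 0.4303 -0.8446] L 0.082 mid [ 0.4137 -0.882 ] cen [ 0.4121 -0.8855]
scene yellow 250 [409.6679 330.6499] [369.0878 369.1467] w 5.5 [0.4288 0.2446] [0.5568 0.2266] L 0.129 mid [0.4928 0.2356] cen [0.4937 0.2354]
scene red 203 [96.1096 73.558 ] [103.9099  93.0361] w 13.1 [ 0.337  -0.9143] [ 0.3746 -0.8363] L 0.087 mid [ 0.3558 -0.8753] cen [ 0.355 -0.877]
scene red 32 [271.2291 194.9026] [274.0031 201.424 ] w 6.7 [ 0.3448 -0.2345] [ 0.3557 -0.2158] L 0.022 mid [ 0.3503 -0.2252] cen [ 0.3511 -0.2238]
scene red 182 [486.4555 235.9993] [486.5218 282.0021] w 4.0 [0.1089 0.252 ] [0.2188 
[... 1362 characters left out ...]
81.8351] [375.2186 187.2444] w 7.9 [0.4503 0.3537] [0.5749 0.325 ] L 0.128 mid [0.5126 0.3394] cen [0.5135 0.3392]
side red 158 [250.2165 190.6817] [207.117  204.3683] w 4.5 [0.217  0.3097] [0.107  0.2453] L 0.127 mid [0.162  0.2775] cen [0.1604 0.2765]
side red 136 [300.3588 323.615 ] [305.6596 346.3807] w 11.0 [ 0.3641 -0.1639] [ 0.3749 -0.2192] L 0.056 mid [ 0.3695 -0.1916] cen [ 0.3683 -0.1855]
side red 145 [551.0521 351.9146] [565.5449 360.7468] w 10.9 [ 0.8507 -0.2417] [ 0.8702 -0.262 ] L 0.028 mid [ 0.8604 -0.2519] cen [ 0.8605 -0.252 ]
side orange 325 [639.4403 473.5903] [595.8444 477.024 ] w 12.0 [ 0.8319 -0.4986] [ 0.7694 -0.5013] L 0.063 mid [ 0.8007 -0.5   ] cen [ 0.8064 -0.4997]
```

```bash
python3 - <<'E'
from h import *
cs,cd=cam('scene'),cam('side')
S=lambda x,y:(145+(x+.5)/4.2-.5,225+(y+.5)/4.2-.5)
D=lambda x,y:(350+(x+.5)/3.7-.5,210+(y+.5)/3.7-.5)
P={'ball':(S(305,371),D(426,100)),'ferr_end':(S(348,324),D(366,117)),'tail':(S(503,171),D(136,190)),
'capF_top':(S(541,385),D(267,38)),'capN_top':(S(640,280),D(122,82)),
'railF_end_topN':(S(118,180),D(433,358)),'railN_end':(S(230,78),D(258,412)),
'basecorner+x-y':(S(88,318),D(483,527)),'railtopcornerF -y':(S(62,230),D(517,410)),}
R={}
for k,(a,b) in P.items():
    X,e=tri(cs,a,cd,b);R[k]=X;print(k,X,round(e,4))
print(R['ball']-R['tail'],np.linalg.norm(R['ball']-R['tail']))
u=(R['ball']-R['tail']);print('yaw',np.arctan2(u[1],u[0]),'slope',np.arcsin(u[2]/np.linalg.norm(u)))
d=R['capF_top']-R['railF_end_topN'];print('railF',np.linalg.norm(d),np.arctan2(-d[0],d[1]))
d=R['capN_top']-R['railN_end'];print('railN',np.linalg.norm(d),np.arctan2(-d[0],d[1]))
im=cv2.imread('pics/scene0.png')
print('base+x+y z0',onz(cs,S(535,585),0),'base +x-y z0',onz(cs,S(88,318),0.0))
print('side base -x-y',onz(cd,D(180,568),0),onz(cd,D(485,527),0))
E
```

```text
ball [ 0.7009 -0.0561  0.1486] 0.0006
ferr_end [ 0.6679 -0.0606  0.1404] 0.0006
tail [ 0.5424 -0.0754  0.1003] 0.0003
capF_top [0.6311 0.0277 0.1271] 0.0035
capN_top [0.5466 0.0198 0.0996] 0.0014
railF_end_topN [ 0.672  -0.2153  0.1167] 0.0078
railN_end [ 0.5855 -0.2279  0.0931] 0.006
basecorner+x-y [ 0.7157 -0.2321  0.0017] 0.0014
railtopcornerF -y [ 0.7094 -0.2299  0.0966] 0.002
[0.1585 0.0193 0.0482] 0.1668445825549216
yaw 0.12118490673651314 slope 0.29335269275170855
railF 0.24662482426635063 0.1668106691350064
railN 0.25075941739374447 0.15613274090461218
base+x+y z0 [0.6765 0.0558 0.    ] base +x-y z0 [ 0.7147 -0.2326  0.    ]
side base -x-y [ 0.5517 -0.2528  0.    ] [ 0.7182 -0.2313  0.    ]
```

```bash
cat >> h.py <<'E'
def Rt(yaw,tilt=0.0):
    """handle dir yaw (ball), slope tilt; tool x = -handle dir, z = -normal"""
    u=np.array([np.cos(yaw)*np.cos(tilt),np.sin(yaw)*np.cos(tilt),np.sin(tilt)])
    y0=np.array([-np.sin(yaw),np.cos(yaw),0]); n=np.cross(u,y0)
    return np.stack([-u,np.cross(-n,-u),-n],1)
def rel(pos,R):
    o=bot.get_obs(); R0=Ro.from_rotvec(o['eef_rot']).as_matrix()
    s=R0.T@(np.asarray(pos)-o['tcp_pos']); w=Ro.from_matrix(R0.T@R).as_rotvec()
    print('t',o['time'],'shift',s,'turn',w,'F',o['contact_force'],'open',o['opening'],'q',o['joint_positions'])
    return s,w
E
python3 - <<'E'
from h import *
rel([.48,.236,.2],Rt(-.14))
E
```

```text
t 0.15 shift [-0.3327 -0.1555  0.0047] turn [-0.0017 -0.0005 -0.3028] F [-1.2754 -0.3591  0.4696] open 0.093780124706306 q [ 0.9775  0.2073  1.5426  0.      1.3935 -0.1505]
```

>>> move_arm([
  [-0.04, -0.02, 0.002, 0, 0, -0.05, 100],
  [-0.09, -0.04, 0.004, 0, 0, -0.1, 80],
  [-0.14, -0.065, 0.004, 0, 0, -0.15, 60],
  [-0.19, -0.09, 0.004, 0, 0, -0.2, 45],
  [-0.24, -0.11, 0.004, 0, 0, -0.25, 45],
  [-0.29, -0.135, 0.004, 0, 0, -0.3, 45],
  [-0.333, -0.1555, 0.004, 0, 0, -0.303, 45],
  [-0.333, -0.1555, 0.004, 0, 0, -0.303, 45],
  [-0.333, -0.1555, 0.004, 0, 0, -0.303, 45],
  [-0.333, -0.1555, 0.004, 0, 0, -0.303, 45],
  [-0.333, -0.1555, 0.004, 0, 0, -0.303, 45],
])

```text
time: 1.25
tcp_pos: [0.4796, 0.2373, 0.2012]
eef_rot: [-0.217, -3.133, -0.0]
contact_force: [-0.1, 0.6, 0.7]
opening: 0.0423
```

```bash
python3 - <<'E'
from h import *
o=bot.get_obs();im=bot.read_camera('wrist')[:,:,::-1].copy();cv2.imwrite('pics/w1.png',im)
np.save('o1.npy',o,allow_pickle=True)
c=cam('wrist',o);print(o['tcp_pos'],o['qvel'],o['opening'])
for k,z in [('blue',.0095),('yellow',.006),('red',.0115)]:
    for p,s,ce in comps(mask(im,k),150):
        a,b,w=axis_ends(p); A,B=onz(c,a,z),onz(c,b,z);L=np.linalg.norm(A-B)
        print(k,s[4],a,b,'w',round(w,1),A[:2],B[:2],'L',round(L,3),'mid',((A+B)/2)[:2],'yaw',np.arctan((B-A)[1]/(B-A)[0]))
E
```

```text
[0.4796 0.2373 0.2012] [ 0.0123 -0.0053 -0.0025 -0.0026 -0.0018 -0.0016] 0.0422853034028383
blue 918 [323.0597  68.0212] [323.2806 109.0308] w 29.0 [0.3308 0.2651] [0.3676 0.2603] L 0.037 mid [0.3492 0.2627] yaw -0.1294824502869086
blue 813 [220.4991 254.627 ] [233.2313 314.8948] w 17.7 [0.4989 0.1306] [0.5697 0.1307] L 0.071 mid [0.5343 0.1307] yaw 0.001221461401216808
yellow 1202 [316.5 174. ] [316.5 294. ] w 10.0 [0.4288 0.245 ] [0.5593 0.2266] L 0.132 mid [0.4941 0.2358] yaw -0.13958874090862486
red 2678 [422.5666 180.6309] [404.8724 302.5461] w 23.9 [0.4502 0.3514] [0.5807 0.3225] L 0.134 mid [0.5155 0.3369] yaw -0.21773603638855285
```

View pics/w1.png

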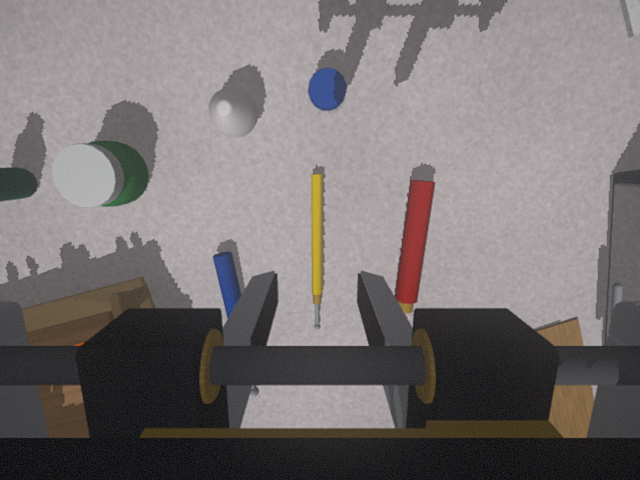

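The wrist view shows the yellow tool at (316,174)-(316,294), and it agrees with the fixed cameras to about 1 mm. I'll descend on it.

```bash
python3 - <<'E'
from h import *
rel([.494,.2358,.0025],Rt(-.14))
E
```

```text
t 1.3 shift [-0.0147  0.0003  0.1988] turn [ 0.0001 -0.0007  0.0021] F [-0.1642  0.0344 -0.0114] open 0.04184920205059604 q [ 0.2978  0.1261  1.6436  0.0004  1.3725 -1.1352]
```

>>> move_arm([
  [-0.0147, 0.0003, 0.045, 0, 0, 0.002, 45],
  [-0.0147, 0.0003, 0.09, 0, 0, 0.002, 35],
  [-0.0147, 0.0003, 0.135, 0, 0, 0.002, 35],
  [-0.0147, 0.0003, 0.17, 0, 0, 0.002, 35],
  [-0.0147, 0.0003, 0.19, 0, 0, 0.002, 35],
  [-0.0147, 0.0003, 0.197, 0, 0, 0.002, 35],
  [-0.0147, 0.0003, 0.1985, 0, 0, 0.002, 35],
  [-0.0147, 0.0003, 0.1985, 0, 0, 0.002, 35],
], newtons=50)

```text
time: 2.1
tcp_pos: [0.496, 0.2355, 0.0041]
eef_rot: [0.221, 3.132, 0.001]
contact_force: [1.3, -0.2, -0.4]
opening: 0.0329
```

>>> move_arm([
  [0.0015, 0, 0.0015, 0, 0, 0, 35],
  [0.0015, 0, 0.0015, 0, 0, 0, 0],
  [0.0015, 0, 0.0015, 0, 0, 0, 0],
  [0.0015, 0, 0.0015, 0, 0, 0, 0],
  [0.0015, 0, 0.0015, 0, 0, 0, 0],
  [0.0015, 0, 0.0015, 0, 0, 0, 0],
], newtons=50)

```text
time: 2.7
tcp_pos: [0.4942, 0.2349, 0.002]
eef_rot: [0.223, 3.133, 0.0]
contact_force: [-0.6, -0.3, 4.7]
opening: 0.0111
```

```bash
python3 - <<'E'
from h import *
R=Rt(.131,.3); u=-R[:,0];n=-R[:,2];y=np.array([-np.sin(.131),np.cos(.131),0])
s2=np.array([.602,-.0685,.118]); print(u,n)
T=s2+.17*n+.06*u-.0*y
o={'eef_rot':Ro.from_matrix(R).as_rotvec(),'tcp_pos':T};c=cam('wrist',o)
for k in (1,0,-1,-2):
  print(k,[proj(c,s2+k*.064*y+x*u) for x in (-.045,.045)])
print(T); rel(T,R)
E
```

```text
[0.9472 0.1248 0.2955] [-0.293  -0.0386  0.9553]
1 [array([384.718 , 116.0735]), array([380.7676, 212.3348])]
0 [array([315.7701, 116.1285]), array([315.9151, 212.3758])]
-1 [array([246.8386, 116.1835]), array([251.0771, 212.4168])]
-2 [array([177.9234, 116.2384]), array([186.2536, 212.4578])]
[ 0.609  -0.0676  0.2981]
t 2.7 shift [-0.1567 -0.2831 -0.2961] turn [-0.0407 -0.2974 -0.2708] F [-0.5836 -0.2755  4.656 ] open 0.011061486237156293 q [ 0.2855  0.4032  1.7611 -0.      0.9766 -1.1434]
```

```bash
python3 - <<'E'
from h import *
rel([.613,-.099,.298],Rt(.131,.3))
E
```

```text
t 2.7 shift [-0.1651 -0.3136 -0.296 ] turn [-0.0407 -0.2974 -0.2708] F [-0.5836 -0.2755  4.656 ] open 0.011061486237156293 q [ 0.2855  0.4032  1.7611 -0.      0.9766 -1.1434]
```

>>> move_arm([
  [0, 0, -0.04, 0, 0, 0, 0],
  [0, 0, -0.09, 0, 0, 0, 0],
  [0, 0, -0.14, 0, 0, 0, 0],
  [0, 0, -0.18, 0, 0, 0, 0],
])

```text
time: 3.1
tcp_pos: [0.4943, 0.2349, 0.1842]
eef_rot: [0.223, 3.132, 0.001]
contact_force: [0.1, -0.3, -0.6]
opening: 0.011
```

```bash
python3 - <<'E'
from h import *
rel([.613,-.099,.298],Rt(.131,.3))
E
```

```text
t 3.1 shift [-0.165  -0.3136 -0.1137] turn [-0.0403 -0.296  -0.271 ] F [ 0.1088 -0.2861 -0.5866] open 0.010977881817084298 q [ 0.2855  0.1648  1.6359  0.      1.3386 -1.1433]
```

>>> move_arm([
  [-0.012, -0.03, -0.02, -0.005, -0.03, -0.03, 0],
  [-0.035, -0.07, -0.04, -0.01, -0.07, -0.07, 0],
  [-0.057, -0.11, -0.06, -0.015, -0.11, -0.1, 0],
  [-0.078, -0.15, -0.075, -0.02, -0.15, -0.14, 0],
  [-0.1, -0.19, -0.09, -0.025, -0.19, -0.18, 0],
  [-0.12, -0.23, -0.1, -0.03, -0.23, -0.21, 0],
  [-0.14, -0.27, -0.11, -0.035, -0.26, -0.24, 0],
  [-0.157, -0.3, -0.1137, -0.04, -0.285, -0.26, 0],
  [-0.165, -0.3136, -0.1137, -0.0403, -0.296, -0.271, 0],
  [-0.165, -0.3136, -0.1137, -0.0403, -0.296, -0.271, 0],
  [-0.165, -0.3136, -0.1137, -0.0403, -0.296, -0.271, 0],
])

```text
time: 4.2
tcp_pos: [0.6122, -0.0987, 0.2943]
eef_rot: [-0.185, 2.84, 0.029]
contact_force: [-0.7, 0.0, 0.4]
opening: 0.0109
```

```bash
python3 - <<'E'
from h import *
o=bot.get_obs();im=bot.read_camera('wrist')[:,:,::-1].copy();cv2.imwrite('pics/w2.png',im)
np.save('o2.npy',o,allow_pickle=True)
print(o['tcp_pos'],o['qvel'],Ro.from_rotvec(o['eef_rot']).as_matrix()-Rt(.131,.3))
big=cv2.resize(im[40:320,100:480],None,fx=2.1,fy=2.1,interpolation=cv2.INTER_CUBIC);cv2.imwrite('pics/w2b.png',big)
E
```

```text
[ 0.6122 -0.0987  0.2943] [ 0.0262 -0.0093  0.0038  0.0008 -0.0015 -0.0024] [[-0.0012  0.0007 -0.0038]
 [ 0.0008  0.0001  0.0003]
 [ 0.0037  0.001  -0.0011]]
```

View pics/w2.png

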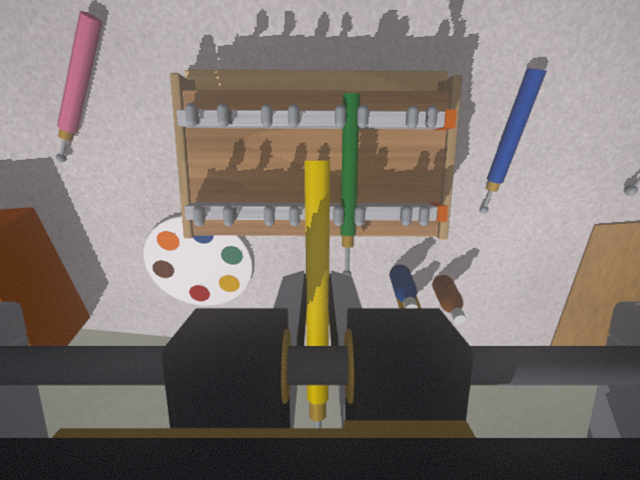

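View pics/w2b.png

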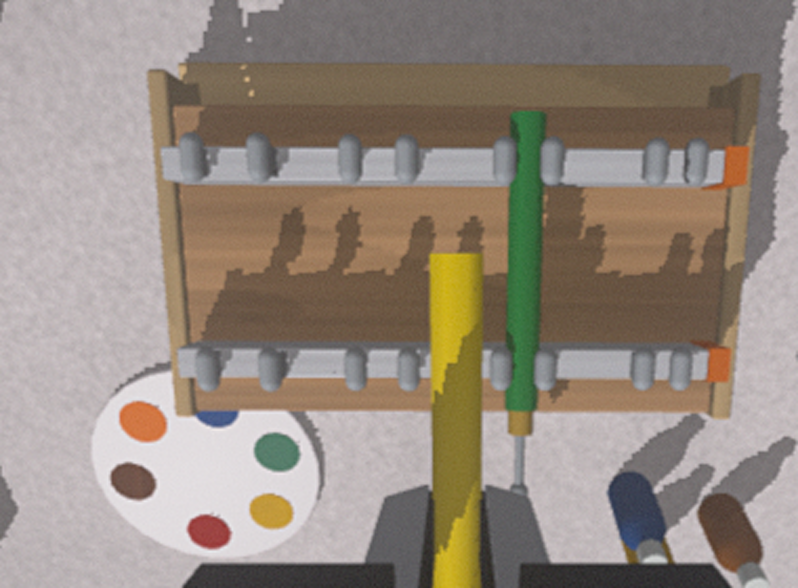

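```bash
python3 - <<'E'
from h import *
o=np.load('o2.npy',allow_pickle=True).item();c=cam('wrist',o)
R=Rt(.131,.3); u=-R[:,0];n=-R[:,2];y=np.cross(n,u);F=np.stack([u,y,n],1)
s2=np.array([.602,-.0685,.118])
def pl(p,h):
    q=(100+(p[0]+.5)/2.1-.5,40+(p[1]+.5)/2.1-.5)
    O,d=ray(c,q); s=((s2+h*n-O)@n)/(d@n); return (F.T@(O+s*d-s2))*1e3
for h in (.0,.005,.01,):
  print('h',h)
  for nm,a in [('near',[(192,259),(349,405),(504,552),(655,697)]),('far',[(208,270),(355,408),(501,545),(643,680)])]:
    r=160 if nm=='near' else 365
    m=[(pl((A,r),h)[1]+pl((B,r),h)[1])/2 for A,B in a]; w=[pl((B,r),h)[1]-pl((A,r),h)[1] for A,B in a]
    print(nm,'mid y',np.array(m)[::-1],'gap',np.array(w)[::-1],'fit',np.polyfit([1,0,-1,-2],m[::-1],1))
print('green tail',pl((527,112),.0),'front',pl((520,410),0),'ball',pl((518,490),0))
print('railtop mid rows: near edges',[pl((450,r),-.0075)[0] for r in (150,186)],'far',[pl((450,r),-.0075)[0] for r in (346,377)])
print('caps outer end y',pl((725,167),-.0075),pl((708,365),-.0075))
E
```

```text
h 0.0
near mid y [  66.3262    1.485   -64.6596 -131.0119] gap [18.4024 21.0279 24.5284 29.3415] fit [65.8159  0.9429]
far mid y [  65.4888    0.9873  -64.9005 -131.2427] gap [17.2329 20.4898 24.6768 28.8623] fit [65.6082  0.3874]
h 0.005
near mid y [  64.9331    1.0292  -64.1591 -129.5523] gap [18.1364 20.7239 24.1738 28.9174] fit [64.8645  0.4949]
far mid y [  64.1079    0.5387  -64.3966 -129.7798] gap [16.9838 20.1936 24.32   28.4451] fit [64.6598 -0.0525]
h 0.01
near mid y [  63.54      0.5735  -63.6587 -128.0927] gap [17.8704 20.4199 23.8192 28.4932] fit [63.913  0.047]
far mid y [  62.7269    0.0902  -63.8926 -128.3168] gap [16.7346 19.8974 23.9633 28.0278] fit [63.7114 -0.4924]
green tail [-66.8124   0.655   -0.    ] front [64.7203 -0.0289 -0.    ] ball [104.2965  -0.2932   0.    ]
railtop mid rows: near edges [np.float64(-52.286608518416976), np.float64(-36.94580441776196)] far [np.float64(35.318283691939264), np.float64(50.14427240405169)]
caps outer end y [-44.8943  90.5904  -7.5   ] [44.5723 89.688  -7.5   ]
```

```bash
cat >> h.py <<'E'
YAW=.128; RS=Rt(YAW,.3); U=-RS[:,0];N=-RS[:,2];Y=np.cross(N,U)
S2=np.array([.602,-.0685,.118])-.001*U
slot={1:S2+.064*Y,2:S2,3:S2-.064*Y,4:S2-.128*Y}
def slotrel(k,h,ax,dx=0,dy=0):
    "TCP so that held axis (ax behind tip) is h above home; handle mid sits at tool x=dx,y=dy"
    return rel(slot[k]+h*N-ax*N+dx*U-dy*(RS[:,1]),RS)
def where(k,ax):
    o=bot.get_obs();R=Ro.from_rotvec(o['eef_rot']).as_matrix();p=o['tcp_pos']-ax*R[:,2]-slot[k]
    print('t',o['time'],'held in slot frame mm',np.array([U@p,Y@p,N@p])*1e3,'force n',o['contact_force']@N,o['contact_force'],'ang',Ro.from_matrix(RS.T@R).as_rotvec(),'open',o['opening'])
E
python3 - <<'E'
from h import *
o=np.load('o2.npy',allow_pickle=True).item()
m=bot.camera_model('wrist');M=np.array(m['mount']);f=240/np.tan(np.radians(m['fov_y']/2))
for p in [(317,160),(305,160),(329,160),(317,403),(306,250),(328,250)]:
    d=M[:3,:3]@np.array([(p[0]-m['cx'])/f,(p[1]-m['cy'])/f,1]);O=M[:3,3]; print(p,(O+d*(-.010-O[2])/d[2])*1e3)
where(1,.004);slotrel(1,.04,.004)
E
```

```text
(317, 160) [ 65.8936   1.1647 -10.    ]
(305, 160) [ 65.897   -4.3772 -10.    ]
(329, 160) [ 65.8901   6.7065 -10.    ]
(317, 403) [-63.2929   1.0727 -10.    ]
(306, 250) [ 22.9719  -4.2534 -10.    ]
(328, 250) [ 22.9661   6.5216 -10.    ]
t 4.25 held in slot frame mm [ 59.2788 -94.5546 170.7177] force n -0.13258312882560647 [ 0.5646 -0.6089  0.0104] ang [-0.0018  0.0035 -0.0032] open 0.010671999344854256
t 4.25 shift [0.0585 0.0945 0.1311] turn [ 0.0018 -0.0035  0.0032] F [ 0.5646 -0.6089  0.0104] open 0.010671999344854256 q [-0.3785  0.0507  1.5635  0.1506  1.2705 -2.1068]
```

>>> move_arm([
  [0.02, 0.035, 0.01, 0, -0.001, 0.001, 0],
  [0.04, 0.07, 0.03, 0.001, -0.003, 0.002, 0],
  [0.058, 0.09, 0.06, 0.0018, -0.0035, 0.003, 0],
  [0.058, 0.0938, 0.1, 0.0018, -0.0035, 0.0032, 0],
  [0.058, 0.0938, 0.125, 0.0018, -0.0035, 0.0032, 0],
  [0.058, 0.0938, 0.131, 0.0018, -0.0035, 0.0032, 0],
  [0.058, 0.0938, 0.131, 0.0018, -0.0035, 0.0032, 0],
])

```text
time: 4.95
tcp_pos: [0.5829, -0.0069, 0.152]
eef_rot: [-0.184, 2.837, 0.027]
contact_force: [0.3, 0.3, 0.6]
opening: 0.0107
```

```bash
python3 - <<'E'
from h import *
where(1,.004);
o=bot.get_obs();im=bot.read_camera('wrist')[:,:,::-1].copy();cv2.imwrite('pics/w3.png',im)
im=bot.read_camera('side')[:,:,::-1];cv2.imwrite('pics/s3.png',cv2.resize(im[150:330,340:540],None,fx=3,fy=3))
slotrel(1,.0,.004)
E
```

```text
t 4.95 held in slot frame mm [ 0.4414 -0.4719 39.7693] force n 0.43563304962451793 [0.2896 0.2972 0.5566] ang [-0.0002  0.0008 -0.0014] open 0.010728578226378708
t 5.05 shift [0.0029 0.0018 0.0418] turn [-0.0017  0.0037  0.0008] F [ 0.1317 -0.0599  0.1414] open 0.011025465379156931 q [-0.2215  0.0799  1.8313  0.1245  0.9472 -1.9792]
```

View pics/w3.png

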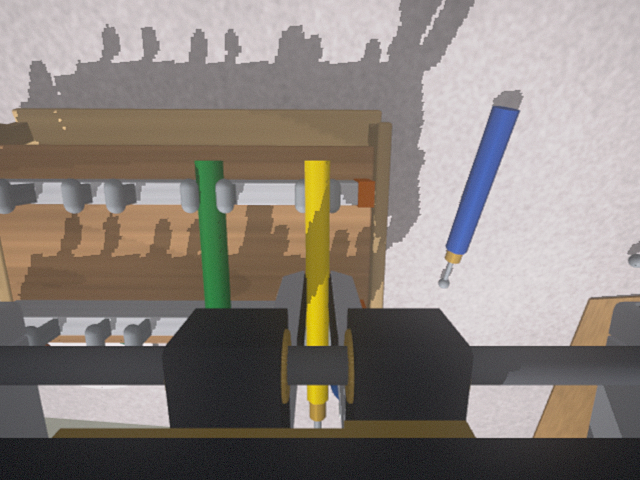

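View pics/s3.png

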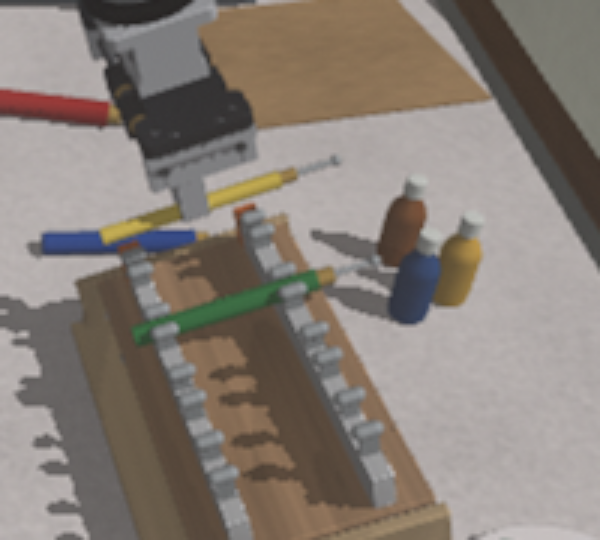

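>>> move_arm([
  [0, 0, 0.01, 0, 0, 0, 0],
  [0, 0, 0.02, 0, 0, 0, 0],
  [0, 0, 0.022, 0, 0, 0, 0],
  [0, 0, 0.022, 0, 0, 0, 0],
])

```text
time: 5.45
tcp_pos: [0.5897, -0.0075, 0.131]
eef_rot: [-0.181, 2.836, 0.027]
contact_force: [0.0, 0.8, 0.1]
opening: 0.011
```

```bash
python3 - <<'E'
from h import *
where(1,.004)
o=bot.get_obs();im=bot.read_camera('wrist')[:,:,::-1].copy();cv2.imwrite('pics/w4.png',cv2.resize(im[100:320,180:400],None,fx=2.7,fy=2.7))
where(1,.004)
E
```

```text
t 5.45 held in slot frame mm [ 0.5821 -1.8764 17.7167] force n 0.062184460050120634 [0.0103 0.818  0.1006] ang [0.0007 0.0002 0.0005] open 0.010975541519734717
t 5.5 held in slot frame mm [ 1.0073 -1.9527 18.0842] force n -0.5373245270686453 [-0.4598 -0.3201 -0.7162] ang [ 0.001  -0.0006  0.0004] open 0.011156706431686812
```

View pics/w4.png

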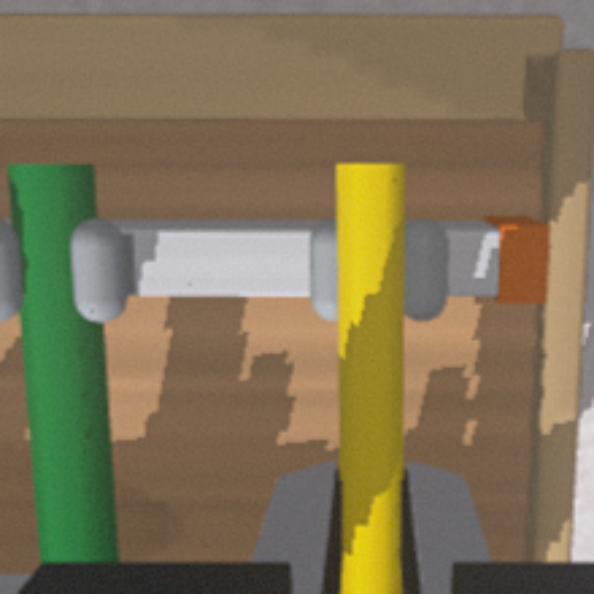

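>>> move_arm([
  [0, 0.0018, 0, 0, 0, 0, 0],
  [0, 0.0018, 0.004, 0, 0, 0, 0],
  [0, 0.0018, 0.008, 0, 0, 0, 0],
  [0, 0.0018, 0.013, 0, 0, 0, 0],
  [0, 0.0018, 0.018, 0, 0, 0, 0],
  [0, 0.0018, 0.018, 0, 0, 0, 0],
], newtons=60)

```text
time: 6.1
tcp_pos: [0.5958, -0.0052, 0.1151]
eef_rot: [-0.181, 2.834, 0.025]
contact_force: [-4.5, -1.4, 8.1]
opening: 0.0107
```

```bash
python3 - <<'E'
from h import *
where(1,.004)
E
```

```text
t 6.1 held in slot frame mm [ 1.9763 -0.4294  0.6858] force n 9.138203006590896 [-4.4678 -1.3832  8.1401] ang [ 0.0016 -0.0021 -0.0001] open 0.01074142227552135
```

>>> move_arm([
  [0, 0, 0.002, 0, 0, 0, 0],
  [0, 0, 0.004, 0, 0, 0, 0],
  [0, 0, 0.004, 0, 0, 0, 0],
])

```text
time: 6.4
tcp_pos: [0.5971, -0.0051, 0.112]
eef_rot: [-0.182, 2.834, 0.025]
contact_force: [-6.1, -0.5, 8.6]
opening: 0.0109
```

```bash
python3 - <<'E'
from h import *
where(1,.004)
E
```

```text
t 6.4 held in slot frame mm [ 2.3299 -0.4773 -2.6644] force n 10.021144191066686 [-6.1258 -0.5302  8.5893] ang [ 0.0018 -0.0027 -0.0003] open 0.010858955162002913
```

>>> move_arm([
  [0, 0, 0.002, 0, 0, 0, 0],
  [0, 0, 0.004, 0, 0, 0, 0],
  [0, 0, 0.004, 0, 0, 0, 0],
])

```text
time: 6.7
tcp_pos: [0.5989, -0.005, 0.1079]
eef_rot: [-0.181, 2.832, 0.025]
contact_force: [0.8, -0.4, 4.0]
opening: 0.0106
```

```bash
python3 - <<'E'
from h import *
where(1,.004)
E
```

```text
t 6.7 held in slot frame mm [ 2.8089 -0.5788 -7.1567] force n 3.5818394816314525 [ 0.8228 -0.4121  3.9855] ang [ 0.0021 -0.0041 -0.0002] open 0.010587662354747228
```

>>> move_arm([
  [0, 0, 0.003, 0, 0, 0, 0],
  [0, 0, 0.006, 0, 0, 0, 0],
  [0, 0, 0.006, 0, 0, 0, 0],
])

```text
time: 7.0
tcp_pos: [0.6006, -0.0047, 0.1022]
eef_rot: [-0.181, 2.832, 0.025]
contact_force: [-1.3, -0.0, 7.3]
opening: 0.0109
```

```bash
python3 - <<'E'
from h import *
where(1,.004)
im=bot.read_camera('wrist')[:,:,::-1].copy();cv2.imwrite('pics/w5.png',cv2.resize(im[100:320,180:400],None,fx=2.7,fy=2.7))
im=bot.read_camera('side')[:,:,::-1];cv2.imwrite('pics/s5.png',cv2.resize(im[190:310,360:500],None,fx=4.5,fy=4.5))
E
```

```text
t 7.0 held in slot frame mm [  2.8067  -0.5864 -13.1129] force n 7.336724250856621 [-1.2537 -0.033   7.2938] ang [ 0.0021 -0.0039 -0.0001] open 0.010917629267983038
```

View pics/w5.png

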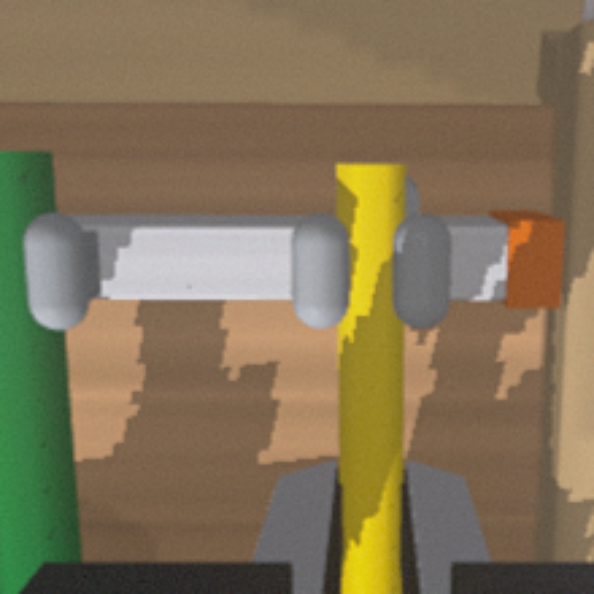

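View pics/s5.png

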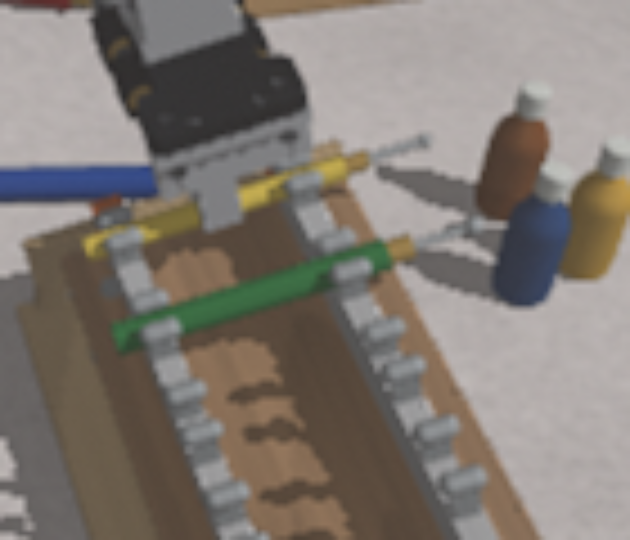

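Clips snapped: the force fell from 10 to 3.6 N and then rose linearly with the deck. I'll unload the deck, release, back out along the normal and check.

>>> move_arm([
  [0, 0, -0.004, 0, 0, 0, 0],
  [0, 0, -0.008, 0, 0, 0, 0],
  [0, 0, -0.008, 0, 0, 0, 30],
  [0, 0, -0.008, 0, 0, 0, 30],
  [0, 0, -0.02, 0, 0, 0, 30],
  [0, 0, -0.05, 0, 0, 0, 30],
  [0, 0, -0.1, 0, 0, 0, 30],
  [0, 0, -0.13, 0, 0, 0, 45],
  [0, 0, -0.13, 0, 0, 0, 45],
])

```text
time: 8.0
tcp_pos: [0.5633, -0.0098, 0.2317]
eef_rot: [-0.181, 2.825, 0.022]
contact_force: [0.8, -0.6, -0.8]
opening: 0.0403
```

```bash
python3 - <<'E'
from h import *
where(1,.004)
o=bot.get_obs();im=bot.read_camera('wrist')[:,:,::-1].copy();cv2.imwrite('pics/w6.png',im);np.save('o6.npy',o,allow_pickle=True)
im=bot.read_camera('side')[:,:,::-1];cv2.imwrite('pics/s6.png',cv2.resize(im[190:310,360:500],None,fx=4.5,fy=4.5))
rel([.563,.1335,.15],Rt(.03))
E
```

```text
t 8.0 held in slot frame mm [  5.0183  -0.8601 121.7278] force n -0.9882330595349657 [ 0.8118 -0.6142 -0.8096] ang [ 0.0045 -0.0107 -0.0008] open 0.04026224282975091
t 8.1 shift [0.0031 0.1413 0.0783] turn [0.0134 0.3017 0.097 ] F [ 0.2248  0.4525 -0.3234] open 0.04208947484798947 q [-0.2354 -0.0468  1.8038  0.1172  1.1036 -1.972 ]
```

View pics/w6.png

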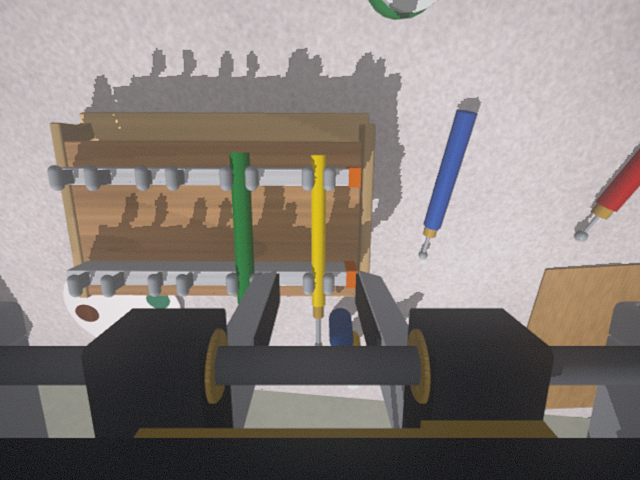

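View pics/s6.png

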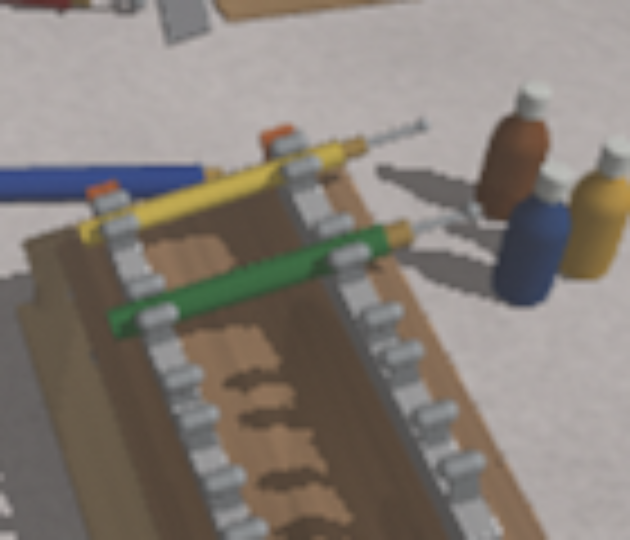

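Wrist and side views show yellow seated between both clip pairs ((318,178), (318,280)), parallel to green. Now blue.

```bash
python3 - <<'E'
from h import *
o=np.load('o6.npy',allow_pickle=True).item();c=cam('wrist',o);im=cv2.imread('pics/w6.png')
for p,s,ce in comps(mask(im,'blue'),150):
    a,b,w=axis_ends(p); A,B=onz(c,a,.0095),onz(c,b,.0095);L=np.linalg.norm(A-B)
    print(s[4],a,b,A[:2],B[:2],'L',round(L,3),'mid',((A+B)/2)[:2],'yaw',np.arctan((B-A)[1]/(B-A)[0]))
E
```

```text
2041 [466.7597 111.451 ] [430.6456 228.1997] [0.4983 0.1322] [0.6316 0.1351] L 0.133 mid [0.5649 0.1336] yaw 0.021082948176553845
```

>>> move_arm([
  [0, 0.035, -0.005, 0.002, 0.05, 0.02, 45],
  [0.001, 0.075, 0.01, 0.004, 0.12, 0.04, 45],
  [0.002, 0.115, 0.03, 0.008, 0.19, 0.06, 45],
  [0.003, 0.141, 0.05, 0.013, 0.26, 0.09, 45],
  [0.003, 0.141, 0.078, 0.0134, 0.3017, 0.097, 45],
  [0.003, 0.141, 0.078, 0.0134, 0.3017, 0.097, 45],
  [0.003, 0.141, 0.078, 0.0134, 0.3017, 0.097, 45],
  [0.003, 0.141, 0.078, 0.0134, 0.3017, 0.097, 45],
])

```text
time: 8.9
tcp_pos: [0.5628, 0.1326, 0.1501]
eef_rot: [0.046, -3.141, -0.0]
contact_force: [-0.5, 0.0, -0.1]
opening: 0.0424
```

```bash
python3 - <<'E'
from h import *
o=bot.get_obs();c=cam('wrist',o);im=bot.read_camera('wrist')[:,:,::-1].copy();cv2.imwrite('pics/w7.png',im)
for p,s,ce in comps(mask(im,'blue'),150):
    a,b,w=axis_ends(p); A,B=onz(c,a,.0095),onz(c,b,.0095);L=np.linalg.norm(A-B)
    print(s[4],a,b,A[:2],B[:2],'L',round(L,3),'mid',((A+B)/2)[:2],'yaw',np.arctan((B-A)[1]/(B-A)[0]))
rel([.564,.1335,.003],Rt(.023))
E
```

```text
2523 [316.4118 161.9919] [316.2615 303.0045] [0.4992 0.1314] [0.6313 0.135 ] L 0.132 mid [0.5652 0.1332] yaw 0.02718414713896262
t 8.95 shift [-0.0006  0.0009  0.148 ] turn [0.0002 0.001  0.0062] F [ 0.711  -0.9049  0.2342] open 0.042191826363132234 q [ 0.0816  0.2625  1.59    0.0002  1.288  -1.5185]
```

View pics/w7.png

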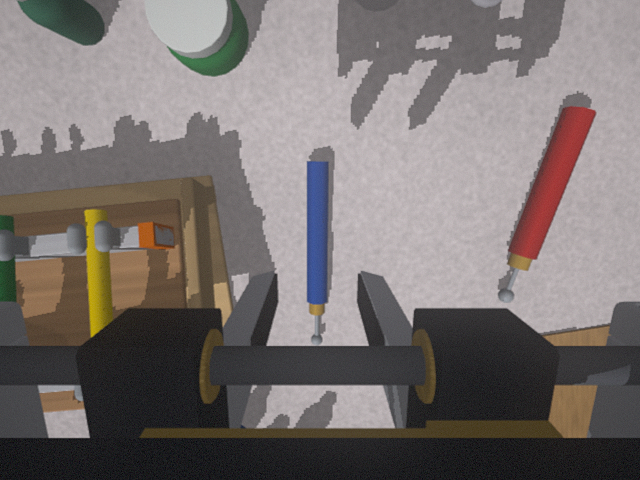

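>>> move_arm([
  [-0.0006, 0.0005, 0.045, 0, 0.001, 0, 45],
  [-0.0006, 0.0005, 0.09, 0, 0.001, 0, 45],
  [-0.0006, 0.0005, 0.125, 0, 0.001, 0, 45],
  [-0.0006, 0.0005, 0.142, 0, 0.001, 0, 45],
  [-0.0006, 0.0005, 0.148, 0, 0.001, 0, 45],
  [-0.0006, 0.0005, 0.148, 0, 0.001, 0, 45],
  [-0.0006, 0.0005, 0.148, 0, 0.001, 0, 0],
  [-0.0006, 0.0005, 0.148, 0, 0.001, 0, 0],
  [-0.0006, 0.0005, 0.148, 0, 0.001, 0, 0],
  [-0.0006, 0.0005, 0.148, 0, 0.001, 0, 0],
], newtons=60)

```text
time: 9.95
tcp_pos: [0.5649, 0.1337, 0.0033]
eef_rot: [-0.047, 3.14, 0.0]
contact_force: [-0.4, 0.3, 4.0]
opening: 0.0184
```

>>> move_arm([
  [0, 0, -0.04, 0, 0, 0, 0],
  [0, 0, -0.09, 0, 0, 0, 0],
  [0, 0, -0.14, 0, 0, 0, 0],
  [0, 0, -0.19, 0, 0, 0, 0],
  [0, 0, -0.22, 0, 0, 0, 0],
])

```text
time: 10.45
tcp_pos: [0.5658, 0.1339, 0.2271]
eef_rot: [-0.047, 3.136, 0.001]
contact_force: [0.5, 0.3, -0.7]
opening: 0.0182
```

```bash
python3 - <<'E'
from h import *
slotrel(3,.045,.0062)
E
```

```text
t 10.45 shift [-0.0235 -0.2683  0.0723] turn [-0.0144 -0.2944 -0.097 ] F [ 0.4931  0.2668 -0.7197] open 0.018243496527521795 q [ 0.0834  0.2004  1.5038  0.0003  1.4322 -1.5177]
```

>>> move_arm([
  [-0.002, -0.03, 0, -0.002, -0.03, -0.01, 0],
  [-0.005, -0.075, 0, -0.004, -0.08, -0.025, 0],
  [-0.01, -0.12, 0, -0.006, -0.13, -0.04, 0],
  [-0.013, -0.165, 0, -0.009, -0.18, -0.06, 0],
  [-0.018, -0.21, 0, -0.011, -0.23, -0.075, 0],
  [-0.021, -0.25, 0.01, -0.013, -0.27, -0.09, 0],
  [-0.0235, -0.268, 0.03, -0.0144, -0.2944, -0.097, 0],
  [-0.0235, -0.2683, 0.055, -0.0144, -0.2944, -0.097, 0],
  [-0.0235, -0.2683, 0.07, -0.0144, -0.2944, -0.097, 0],
  [-0.0235, -0.2683, 0.0723, -0.0144, -0.2944, -0.097, 0],
  [-0.0235, -0.2683, 0.0723, -0.0144, -0.2944, -0.097, 0],
])

```text
time: 11.55
tcp_pos: [0.5951, -0.1336, 0.1491]
eef_rot: [-0.182, 2.844, 0.028]
contact_force: [0.1, -0.1, -0.5]
opening: 0.018
```

```bash
python3 - <<'E'
from h import *
where(3,.0062)
im=bot.read_camera('wrist')[:,:,::-1].copy();cv2.imwrite('pics/w8.png',cv2.resize(im[80:320,160:460],None,fx=2.6,fy=2.4))
where(3,.0062);slotrel(3,.019,.0062)
E
```

```text
t 11.55 held in slot frame mm [-4.1848  0.3333 40.3916] force n -0.4979136349864361 [ 0.1229 -0.0697 -0.4862] ang [-0.0009  0.0079  0.0004] open 0.017974444731991526
t 11.6 held in slot frame mm [-3.1084  0.025  41.2543] force n -1.604130676623225 [ 0.279   0.1829 -1.5863] ang [ 0.0001  0.0061 -0.0001] open 0.018527725858163036
t 11.6 shift [-0.0033 -0.      0.0222] turn [-0.0001 -0.0061  0.0001] F [ 0.279   0.1829 -1.5863] open 0.018527725858163036 q [-0.4529  0.1579  1.7512  0.1908  0.993  -2.2371]
```

View pics/w8.png

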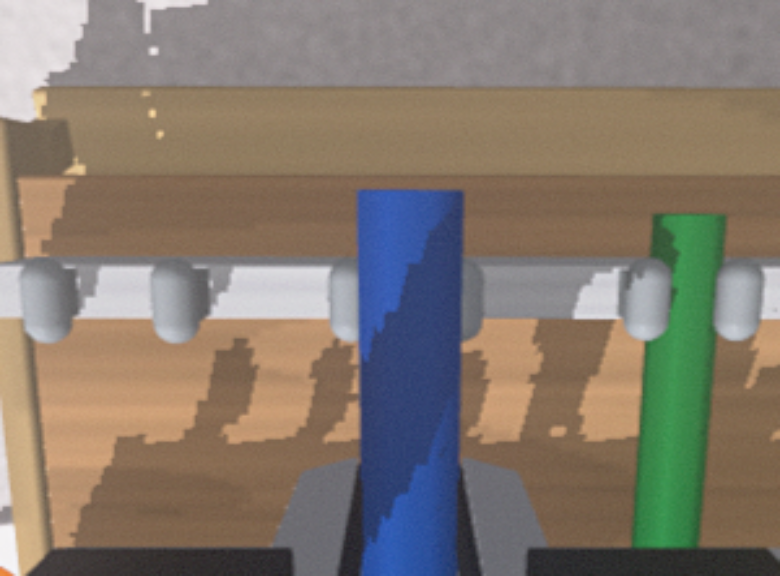

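>>> move_arm([
  [-0.001, 0, 0.008, 0, -0.003, 0, 0],
  [-0.002, 0, 0.017, 0, -0.005, 0, 0],
  [-0.002, 0, 0.021, 0, -0.005, 0, 0],
  [-0.002, 0, 0.021, 0, -0.005, 0, 0],
  [-0.002, 0, 0.021, 0, -0.005, 0, 0],
])

```text
time: 12.1
tcp_pos: [0.6035, -0.1328, 0.13]
eef_rot: [-0.182, 2.838, 0.028]
contact_force: [0.4, -0.4, -0.4]
opening: 0.0183
```

```bash
python3 - <<'E'
from h import *
where(3,.0062)
im=bot.read_camera('wrist')[:,:,::-1].copy();cv2.imwrite('pics/w9.png',cv2.resize(im[80:320,160:460],None,fx=2.6,fy=2.4))
where(3,.0062)
E
```

```text
t 12.1 held in slot frame mm [-1.8619  0.0252 19.6281] force n -0.5127120885851056 [ 0.351  -0.4069 -0.4451] ang [-0.0002  0.0021  0.0001] open 0.018279540211474564
t 12.15 held in slot frame mm [-1.8192  0.0557 19.7284] force n -0.8758581462385976 [ 0.6404  0.8113 -0.6883] ang [-0.0003  0.0019  0.0003] open 0.018313354359908003
```

View pics/w9.png

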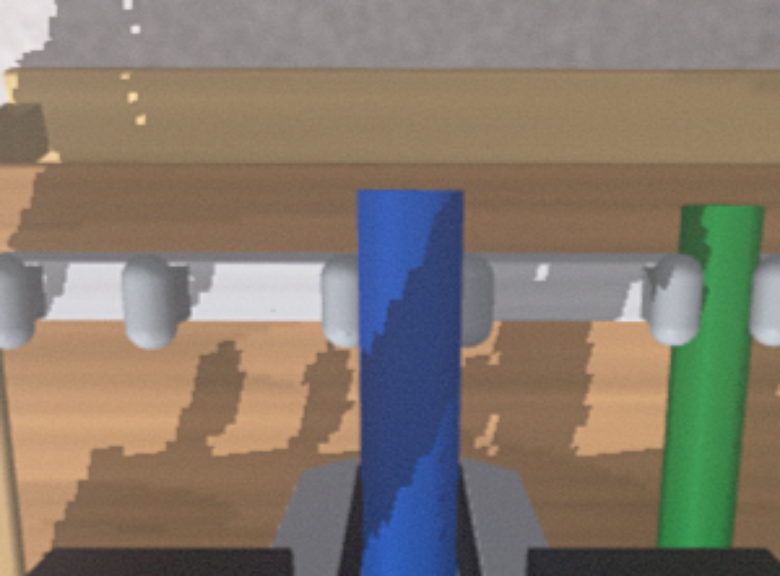

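>>> move_arm([
  [0, -0.0006, 0.005, 0, 0, 0, 0],
  [0, -0.0006, 0.01, 0, 0, 0, 0],
  [0, -0.0006, 0.014, 0, 0, 0, 0],
  [0, -0.0006, 0.018, 0, 0, 0, 0],
  [0, -0.0006, 0.018, 0, 0, 0, 0],
])

```text
time: 12.65
tcp_pos: [0.6096, -0.1331, 0.1141]
eef_rot: [-0.182, 2.836, 0.027]
contact_force: [-5.2, 0.4, 9.7]
opening: 0.0182
```

```bash
python3 - <<'E'
from h import *
where(3,.0062)
E
```

```text
t 12.65 held in slot frame mm [-0.7976 -0.9978  2.6423] force n 10.756508151553959 [-5.2038  0.402   9.6787] ang [ 0.0006  0.0002 -0.0001] open 0.018244140231809633
```

>>> move_arm([
  [0, 0, 0.002, 0, 0, 0, 0],
  [0, 0, 0.004, 0, 0, 0, 0],
  [0, 0, 0.004, 0, 0, 0, 0],
])

```text
time: 12.95
tcp_pos: [0.611, -0.1329, 0.1095]
eef_rot: [-0.181, 2.836, 0.026]
contact_force: [1.4, 0.4, 1.8]
opening: 0.0183
```

```bash
python3 - <<'E'
from h import *
where(3,.0062)
E
```

```text
t 12.95 held in slot frame mm [-0.7889 -0.985  -2.0971] force n 1.2897372090986512 [1.4228 0.4272 1.8034] ang [ 0.0009 -0.0005  0.0001] open 0.018320556309438813
```

>>> move_arm([
  [0, 0, 0.002, 0, 0, 0, 0],
  [0, 0, 0.004, 0, 0, 0, 0],
  [0, 0, 0.004, 0, 0, 0, 0],
])

```text
time: 13.25
tcp_pos: [0.6122, -0.1327, 0.1058]
eef_rot: [-0.181, 2.836, 0.027]
contact_force: [1.9, 1.4, 5.8]
opening: 0.0179
```

```bash
python3 - <<'E'
from h import *
where(3,.0062)
E
```

```text
t 13.25 held in slot frame mm [-0.7952 -0.9831 -6.0153] force n 4.913613708342818 [1.9295 1.4487 5.7925] ang [ 0.0007 -0.0003  0.0002] open 0.017856988200757068
```

>>> move_arm([
  [0, 0, 0.004, 0, 0, 0, 0],
  [0, 0, 0.008, 0, 0, 0, 0],
  [0, 0, 0.008, 0, 0, 0, 0],
  [0, 0, 0.003, 0, 0, 0, 0],
  [0, 0, -0.001, 0, 0, 0, 0],
  [0, 0, -0.001, 0, 0, 0, 36],
  [0, 0, -0.001, 0, 0, 0, 36],
  [0, 0, -0.015, 0, 0, 0, 36],
  [0, 0, -0.045, 0, 0, 0, 36],
  [0, 0, -0.09, 0, 0, 0, 45],
  [0, 0, -0.12, 0, 0, 0, 50],
  [0, 0, -0.12, 0, 0, 0, 50],
])

```text
time: 14.45
tcp_pos: [0.5781, -0.1386, 0.226]
eef_rot: [-0.181, 2.83, 0.02]
contact_force: [1.0, 0.1, 1.1]
opening: 0.0471
```

```bash
python3 - <<'E'
from h import *
where(3,.0062)
im=bot.read_camera('wrist')[:,:,::-1].copy();cv2.imwrite('pics/w10.png',im)
im=bot.read_camera('side')[:,:,::-1];cv2.imwrite('pics/s10.png',cv2.resize(im[190:330,360:500],None,fx=4.2,fy=4.2))
rel([.514,.338,.25],Rt(-.22))
E
```

```text
t 14.45 held in slot frame mm [  1.6947  -2.4433 119.0381] force n 0.8034313381189847 [0.9765 0.1372 1.146 ] ang [ 0.0055 -0.0061 -0.0007] open 0.047121902384946665
t 14.55 shift [-0.0079  0.4791 -0.0288] turn [0.0517 0.2954 0.3449] F [ 0.4394  0.2637 -0.3981] open 0.04694586284185306 q [-0.4783  0.0444  1.7239  0.1858  1.1322 -2.2353]
```

View pics/w10.png

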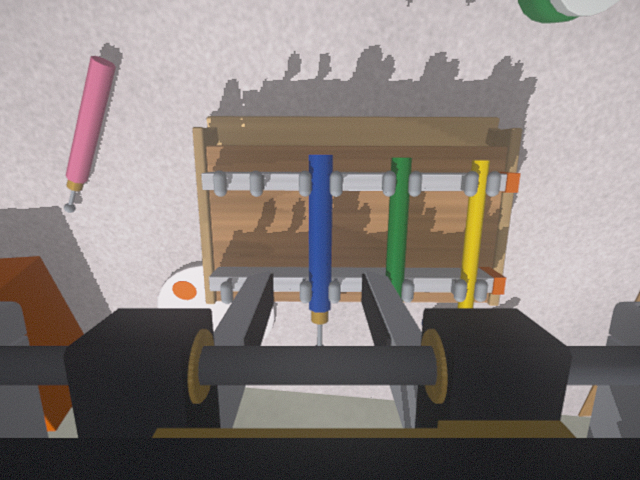

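View pics/s10.png

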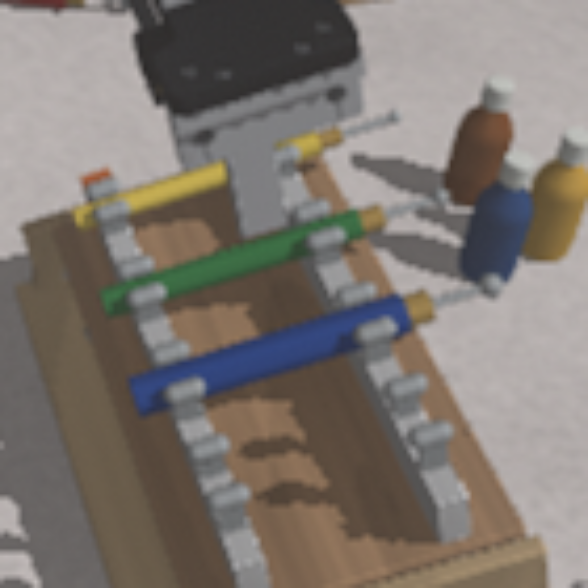

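Blue is seated in place 3 and parallel to the others. The red tool is next.

>>> move_arm([
  [0, 0.03, -0.02, 0.003, 0.02, 0.02, 50],
  [0, 0.075, -0.03, 0.007, 0.05, 0.05, 50],
  [-0.001, 0.12, -0.03, 0.012, 0.08, 0.09, 50],
  [-0.002, 0.165, -0.03, 0.017, 0.11, 0.12, 50],
  [-0.003, 0.21, -0.03, 0.022, 0.14, 0.16, 50],
  [-0.004, 0.255, -0.03, 0.028, 0.17, 0.2, 50],
  [-0.005, 0.3, -0.03, 0.033, 0.2, 0.23, 50],
  [-0.006, 0.345, -0.029, 0.038, 0.23, 0.26, 50],
  [-0.007, 0.39, -0.029, 0.043, 0.26, 0.3, 50],
  [-0.008, 0.435, -0.029, 0.048, 0.28, 0.33, 50],
  [-0.008, 0.47, -0.029, 0.0517, 0.2954, 0.345, 50],
  [-0.008, 0.479, -0.029, 0.0517, 0.2954, 0.345, 50],
])

```text
time: 15.75
tcp_pos: [0.5121, 0.3409, 0.2463]
eef_rot: [-0.337, -3.117, 0.003]
contact_force: [0.2, -0.1, 0.1]
opening: 0.0468
```

```bash
python3 - <<'E'
from h import *
rel([.514,.338,.15],Rt(-.22))
E
```

```text
t 15.75 shift [-0.003  -0.0022  0.0963] turn [-0.0026 -0.0057  0.0043] F [ 0.2171 -0.092   0.1457] open 0.046774371072255266 q [ 0.4459  0.2682  1.3816  0.0015  1.4979 -0.9093]
```

>>> move_arm([
  [-0.002, -0.002, 0.04, -0.002, -0.005, 0.004, 50],
  [-0.003, -0.002, 0.08, -0.002, -0.005, 0.004, 50],
  [-0.003, -0.002, 0.096, -0.002, -0.005, 0.004, 50],
  [-0.003, -0.002, 0.096, -0.002, -0.005, 0.004, 50],
  [-0.003, -0.002, 0.096, -0.002, -0.005, 0.004, 50],
])

```text
time: 16.25
tcp_pos: [0.5172, 0.3351, 0.1545]
eef_rot: [0.351, 3.117, 0.003]
contact_force: [0.4, 0.0, -0.1]
opening: 0.047
```

```bash
python3 - <<'E'
from h import *
o=bot.get_obs();c=cam('wrist',o);im=bot.read_camera('wrist')[:,:,::-1].copy();cv2.imwrite('pics/w11.png',im)
for p,s,ce in comps(mask(im,'red'),400):
    a,b,w=axis_ends(p); A,B=onz(c,a,.0115),onz(c,b,.0115);L=np.linalg.norm(A-B)
    print(s[4],a,b,A[:2],B[:2],'L',round(L,3),'mid',((A+B)/2)[:2],'yaw',np.arctan((B-A)[1]/(B-A)[0]))
rel([.514,.338,.004],Rt(-.22))
E
```

```text
3372 [315.9437 155.8869] [317.2904 298.0541] [0.4506 0.3508] [0.5809 0.3222] L 0.133 mid [0.5157 0.3365] yaw -0.21609637219440786
t 16.3 shift [0.0055 0.0009 0.1518] turn [ 0.004   0.0069 -0.0043] F [ 0.1925  0.7183 -0.0452] open 0.047107392226075656 q [ 0.4353  0.3312  1.4906 -0.0011  1.3118 -0.9109]
```

View pics/w11.png

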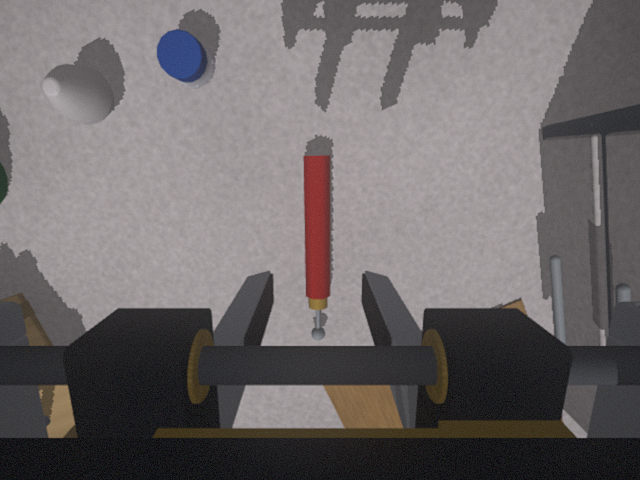

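>>> move_arm([
  [0.002, 0, 0.045, 0.004, 0.006, -0.002, 50],
  [0.004, 0, 0.09, 0.004, 0.006, -0.004, 50],
  [0.0043, 0, 0.13, 0.004, 0.006, -0.004, 50],
  [0.0043, 0, 0.146, 0.004, 0.006, -0.004, 50],
  [0.0043, 0, 0.1515, 0.004, 0.006, -0.004, 50],
  [0.0043, 0, 0.1515, 0.004, 0.006, -0.004, 50],
  [0.0043, 0, 0.1515, 0.004, 0.006, -0.004, 0],
  [0.0043, 0, 0.1515, 0.004, 0.006, -0.004, 0],
  [0.0043, 0, 0.1515, 0.004, 0.006, -0.004, 0],
  [0.0043, 0, 0.1515, 0.004, 0.006, -0.004, 0],
])

```text
time: 17.3
tcp_pos: [0.5142, 0.337, 0.004]
eef_rot: [0.344, 3.122, -0.001]
contact_force: [0.1, -0.3, 3.5]
opening: 0.0222
```

>>> move_arm([
  [0, 0, -0.04, 0, 0, 0, 0],
  [0, 0, -0.09, 0, 0, 0, 0],
  [0, 0, -0.14, 0, 0, 0, 0],
  [0, 0, -0.19, 0, 0, 0, 0],
  [0, 0, -0.235, 0, 0, 0, 0],
])

```text
time: 17.8
tcp_pos: [0.5136, 0.3369, 0.2403]
eef_rot: [-0.344, -3.122, 0.001]
contact_force: [1.0, 0.7, -1.9]
opening: 0.0219
```

```bash
python3 - <<'E'
from h import *
slotrel(4,.1,.0075)
E
```

```text
t 17.8 shift [-0.1917 -0.5064  0.0345] turn [-0.0528 -0.2974 -0.345 ] F [ 1.0239  0.7099 -1.9133] open 0.02192803546375423 q [ 0.44    0.2659  1.3968 -0.0004  1.4796 -0.911 ]
```

>>> move_arm([
  [-0.01, -0.03, 0, -0.003, -0.02, -0.02, 0],
  [-0.028, -0.075, 0, -0.007, -0.05, -0.05, 0],
  [-0.045, -0.12, 0, -0.012, -0.08, -0.08, 0],
  [-0.062, -0.165, 0, -0.017, -0.11, -0.11, 0],
  [-0.079, -0.21, 0, -0.022, -0.14, -0.14, 0],
  [-0.096, -0.255, 0, -0.027, -0.17, -0.17, 0],
  [-0.113, -0.3, 0, -0.032, -0.2, -0.2, 0],
  [-0.13, -0.345, 0, -0.037, -0.22, -0.23, 0],
  [-0.147, -0.39, 0, -0.042, -0.25, -0.26, 0],
  [-0.164, -0.435, 0.005, -0.046, -0.27, -0.3, 0],
  [-0.181, -0.48, 0.015, -0.05, -0.29, -0.33, 0],
  [-0.1917, -0.5064, 0.03, -0.0528, -0.2974, -0.345, 0],
])

```text
time: 19.0
tcp_pos: [0.5904, -0.2032, 0.2089]
eef_rot: [-0.179, 2.835, 0.023]
contact_force: [0.2, 0.6, -0.3]
opening: 0.022
```

```bash
python3 - <<'E'
from h import *
where(4,.0075);slotrel(4,.04,.0075)
E
```

```text
t 19.0 held in slot frame mm [  0.4233  -4.1161 102.8632] force n -0.3334151631372295 [ 0.2385  0.5577 -0.2538] ang [ 0.0037 -0.0008  0.0013] open 0.02204020973193203
t 19.0 shift [0.0005 0.0044 0.0628] turn [-0.0037  0.0008 -0.0013] F [ 0.2385  0.5577 -0.2538] open 0.02204020973193203 q [-0.5754  0.1317  1.6537  0.2103  1.1301 -2.3406]
```

>>> move_arm([
  [0, 0.001, 0.01, 0, 0, 0, 0],
  [0, 0.002, 0.035, 0, 0, 0, 0],
  [0, 0.002, 0.055, 0, 0, 0, 0],
  [0, 0.002, 0.06, 0, 0, 0, 0],
  [0, 0.002, 0.06, 0, 0, 0, 0],
  [0, 0.002, 0.06, 0, 0, 0, 0],
])

```text
time: 19.6
tcp_pos: [0.6081, -0.1945, 0.1518]
eef_rot: [-0.183, 2.836, 0.026]
contact_force: [0.3, 0.1, -1.3]
opening: 0.0222
```

```bash
python3 - <<'E'
from h import *
where(4,.0075)
im=bot.read_camera('wrist')[:,:,::-1].copy();cv2.imwrite('pics/w12.png',cv2.resize(im[80:320,160:460],None,fx=2.6,fy=2.4))
where(4,.0075);slotrel(4,.022,.0075)
E
```

```text
t 19.6 held in slot frame mm [ 1.3683  2.2195 42.8063] force n -1.3137183767240335 [ 0.262   0.0928 -1.2911] ang [ 0.001   0.0003 -0.0011] open 0.022208713668077144
t 19.65 held in slot frame mm [ 1.6631  1.8513 43.2041] force n -0.58444579892336 [ 0.7587 -0.2944 -0.3906] ang [ 0.0017 -0.0004 -0.001 ] open 0.02269354892638385
t 19.65 shift [ 0.0017 -0.0018  0.0212] turn [-0.0017  0.0004  0.001 ] F [ 0.7587 -0.2944 -0.3906] open 0.02269354892638385 q [-0.5452  0.2171  1.6775  0.2168  1.0189 -2.3376]
```

View pics/w12.png

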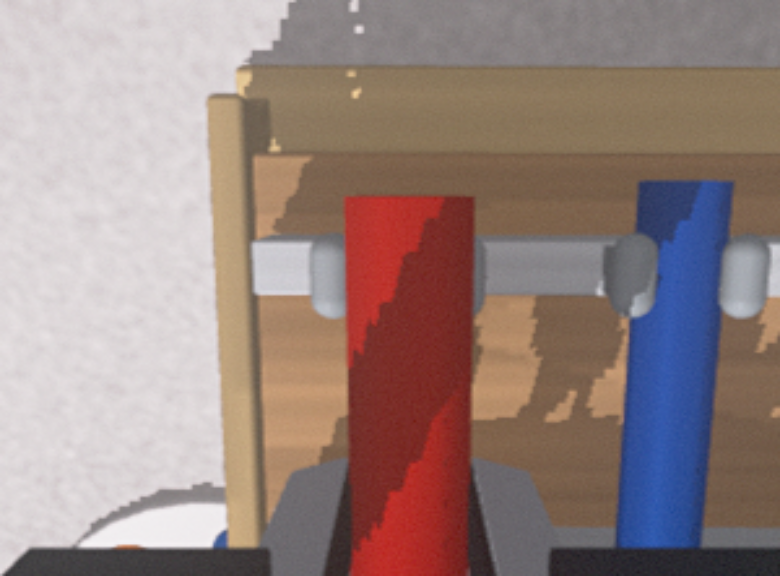

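>>> move_arm([
  [0.002, -0.0015, 0.006, -0.001, 0, 0, 0],
  [0.0025, -0.0025, 0.015, -0.001, 0, 0, 0],
  [0.0025, -0.0025, 0.02, -0.001, 0, 0, 0],
  [0.0025, -0.0025, 0.02, -0.001, 0, 0, 0],
  [0.0025, -0.0025, 0.02, -0.001, 0, 0, 0],
])

```text
time: 20.15
tcp_pos: [0.6111, -0.197, 0.1306]
eef_rot: [-0.182, 2.838, 0.028]
contact_force: [-1.3, 0.6, -0.6]
opening: 0.0222
```

```bash
python3 - <<'E'
from h import *
where(4,.0075)
im=bot.read_camera('wrist')[:,:,::-1].copy();cv2.imwrite('pics/w13.png',cv2.resize(im[80:320,160:460],None,fx=2.6,fy=2.4))
where(4,.0075)
E
```

```text
t 20.15 held in slot frame mm [-2.2832 -0.6293 21.7117] force n -0.19584073913585312 [-1.2987  0.627  -0.5787] ang [-0.0008  0.0021  0.0002] open 0.022227980739308515
t 20.2 held in slot frame mm [-2.0981 -0.6169 21.9072] force n -0.39575707503190527 [ 0.375  -0.77   -0.3296] ang [-0.0007  0.0017  0.0001] open 0.02236512148653694
```

View pics/w13.png

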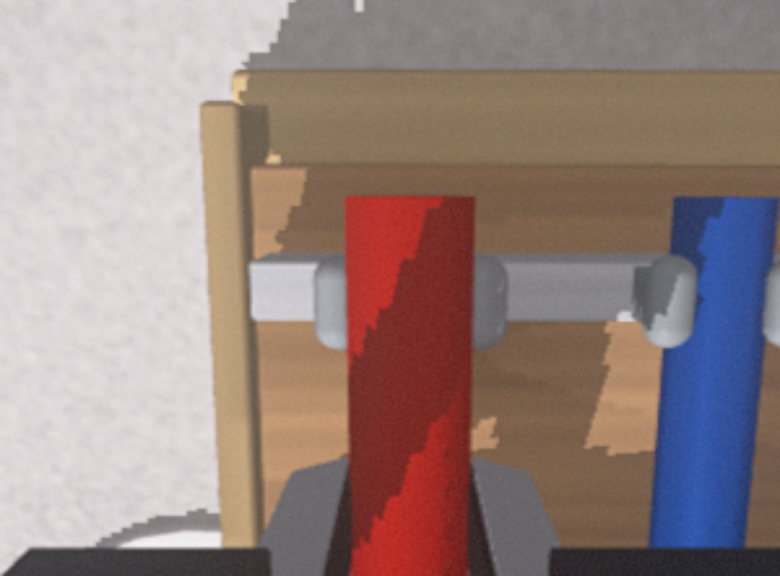

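>>> move_arm([
  [0, 0, 0.005, 0, 0, 0, 0],
  [0, 0, 0.01, 0, 0, 0, 0],
  [0, 0, 0.014, 0, 0, 0, 0],
  [0, 0, 0.018, 0, 0, 0, 0],
  [0, 0, 0.018, 0, 0, 0, 0],
])

```text
time: 20.7
tcp_pos: [0.6177, -0.1966, 0.115]
eef_rot: [-0.182, 2.835, 0.027]
contact_force: [-2.0, 1.9, 4.5]
opening: 0.0224
```

```bash
python3 - <<'E'
from h import *
where(4,.0075)
E
```

```text
t 20.7 held in slot frame mm [-0.673  -1.0644  4.8437] force n 4.856013820539791 [-2.0068  1.8843  4.5418] ang [ 0.0006 -0.0008 -0.0003] open 0.022438543844002193
```

>>> move_arm([
  [0, 0, 0.002, 0, 0, 0, 0],
  [0, 0, 0.004, 0, 0, 0, 0],
  [0, 0, 0.004, 0, 0, 0, 0],
])

```text
time: 21.0
tcp_pos: [0.6189, -0.1964, 0.1103]
eef_rot: [-0.182, 2.835, 0.027]
contact_force: [1.3, 1.0, 2.5]
opening: 0.0224
```

```bash
python3 - <<'E'
from h import *
where(4,.0075)
E
```

```text
t 21.0 held in slot frame mm [-0.8136 -0.9761  0.0387] force n 1.9685215208113525 [1.2634 1.0251 2.4886] ang [ 0.0005 -0.001   0.0001] open 0.022357383105942364
```

>>> move_arm([
  [0, 0, 0.002, 0, 0, 0, 0],
  [0, 0, 0.004, 0, 0, 0, 0],
  [0, 0, 0.004, 0, 0, 0, 0],
])

```text
time: 21.3
tcp_pos: [0.62, -0.1963, 0.1068]
eef_rot: [-0.182, 2.835, 0.027]
contact_force: [1.0, 0.5, 5.0]
opening: 0.0226
```

```bash
python3 - <<'E'
from h import *
where(4,.0075)
E
```

```text
t 21.3 held in slot frame mm [-0.8745 -1.0077 -3.6383] force n 4.430666721004613 [1.0426 0.5272 4.9785] ang [ 0.0004 -0.0008 -0.    ] open 0.022592030219146655
```

>>> move_arm([
  [0, 0, 0.004, 0, 0, 0, 0],
  [0, 0, 0.008, 0, 0, 0, 0],
  [0, 0, 0.011, 0, 0, 0, 0],
  [0, 0, 0.011, 0, 0, 0, 0],
])

```text
time: 21.7
tcp_pos: [0.623, -0.1959, 0.0972]
eef_rot: [-0.182, 2.836, 0.027]
contact_force: [-2.0, 1.3, 11.2]
opening: 0.0226
```

```bash
python3 - <<'E'
from h import *
where(4,.0075)
E
```

```text
t 21.7 held in slot frame mm [ -0.811   -1.0463 -13.7337] force n 11.269744212928632 [-2.049   1.2736 11.2183] ang [ 0.0004 -0.0004 -0.0004] open 0.022642676598385637
```

>>> move_arm([
  [0, 0, -0.006, 0, 0, 0, 0],
  [0, 0, -0.012, 0, 0, 0, 0],
  [0, 0, -0.012, 0, 0, 0, 40],
  [0, 0, -0.012, 0, 0, 0, 40],
  [0, 0, -0.025, 0, 0, 0, 40],
  [0, 0, -0.055, 0, 0, 0, 40],
  [0, 0, -0.1, 0, 0, 0, 45],
  [0, 0, -0.14, 0, 0, 0, 50],
  [0, 0, -0.14, 0, 0, 0, 50],
])

```text
time: 22.6
tcp_pos: [0.5835, -0.2034, 0.2372]
eef_rot: [-0.182, 2.828, 0.017]
contact_force: [-0.0, -0.6, -0.2]
opening: 0.0469
```

```bash
python3 - <<'E'
from h import *
im=bot.read_camera('wrist')[:,:,::-1].copy();cv2.imwrite('pics/w14.png',im)
im=bot.read_camera('side')[:,:,::-1];cv2.imwrite('pics/s14.png',im)
where(4,.0075);rel([.609,-.0847,.32],RS)
E
```

```text
t 22.7 held in slot frame mm [ -1.5641  -1.1462 126.2954] force n -0.3033319978450781 [-0.5096  0.4438 -0.4563] ang [ 0.0012  0.0001 -0.0002] open 0.0470890127485197
t 22.7 shift [-0.0669  0.1121 -0.0729] turn [-0.0012 -0.0001  0.0002] F [-0.5096  0.4438 -0.4563] open 0.0470890127485197 q [-0.5828  0.0952  1.6479  0.2094  1.1755 -2.3408]
```

View pics/w14.png

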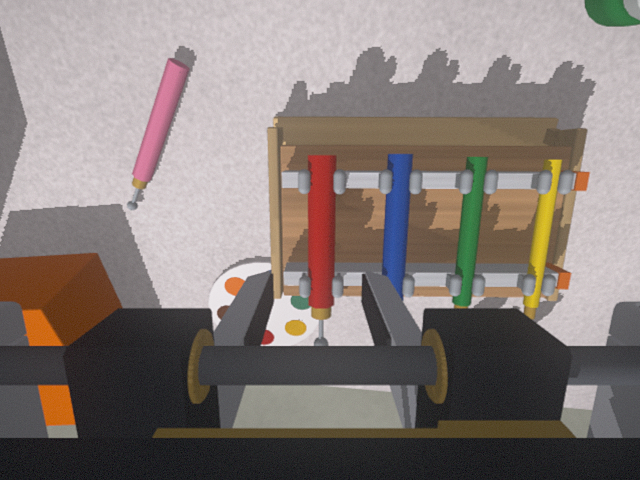

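View pics/s14.png

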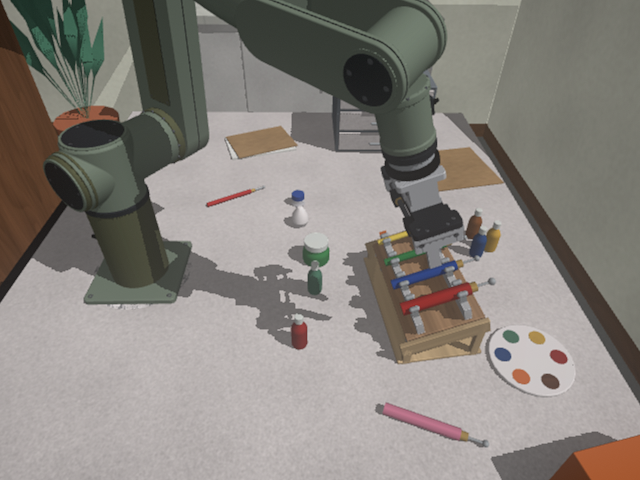

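All four are seated in both views. I'll take one overall measurement from above for centring and level.

>>> move_arm([
  [-0.01, 0.02, -0.02, 0, 0, 0, 50],
  [-0.03, 0.05, -0.04, 0, 0, 0, 50],
  [-0.05, 0.085, -0.06, 0, 0, 0, 50],
  [-0.067, 0.112, -0.073, 0, 0, 0, 50],
  [-0.067, 0.112, -0.073, 0, 0, 0, 50],
  [-0.067, 0.112, -0.073, 0, 0, 0, 50],
])

```text
time: 23.3
tcp_pos: [0.6084, -0.0837, 0.3166]
eef_rot: [-0.184, 2.841, 0.029]
contact_force: [0.6, -0.2, -1.0]
opening: 0.0468
```

```bash
python3 - <<'E'
from h import *
o=bot.get_obs();c=cam('wrist',o);im=bot.read_camera('wrist')[:,:,::-1].copy()
im2=bot.read_camera('side')[:,:,::-1].copy();cd=cam('side')
sc=bot.read_camera('scene')[:,:,::-1].copy();cv2.imwrite('pics/sc15.png',sc)
cv2.imwrite('pics/w15.png',cv2.resize(im[60:320,130:510],None,fx=2.1,fy=2.1,interpolation=cv2.INTER_CUBIC))
cv2.imwrite('pics/s15.png',cv2.resize(im2[190:350,350:510],None,fx=3.7,fy=3.7,interpolation=cv2.INTER_CUBIC))
F=np.stack([U,Y,N],1)
def pl(p,h):
    O,d=ray(c,p); s=((S2+h*N-O)@N)/(d@N); return (F.T@(O+s*d-S2))*1e3
for k,h in (('yellow',.006),('green',.0075),('blue',.0095),('red',.0115)):
  for p,s,ce in comps(mask(im,k),400):
    a,b,w=axis_ends(p);A,B=pl(a,h-.002),pl(b,h-.002);print(k,a,b,A[:2],B[:2],'mid',(A+B)[:2]/2)
E
```

```text
yellow [398.9442  93.9453] [391.9934 228.155 ] [-63.4766  63.5737] [66.8868 63.2581] mid [ 1.7051 63.4159]
green [332.7354  92.9062] [329.8268 225.0842] [-64.0821   0.2493] [63.4147 -1.3833] mid [-0.3337 -0.567 ]
blue [265.6526  88.8252] [269.2072 224.0997] [-67.2704 -63.1187] [ 62.0628 -63.6175] mid [ -2.6038 -63.3681]
red [197.537   88.2765] [207.0128 226.2738] [ -67.3205 -126.6459] [  63.9922 -126.8831] mid [  -1.6642 -126.7645]
```

View pics/w15.png

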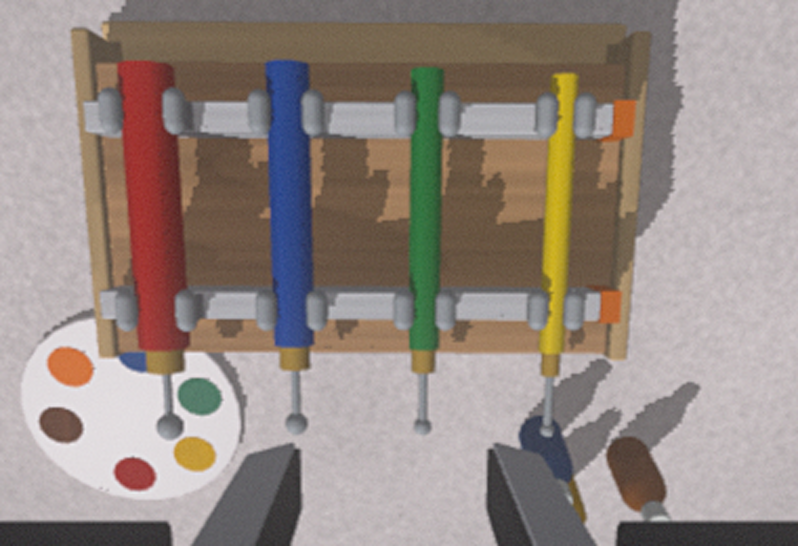

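View pics/s15.png

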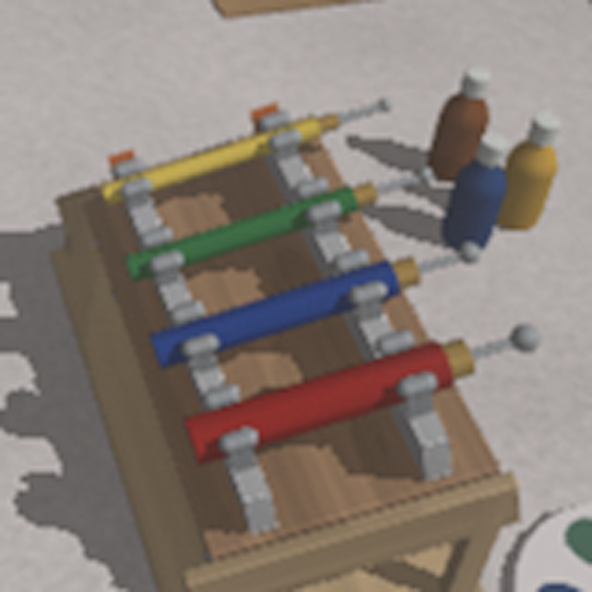

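View pics/sc15.png

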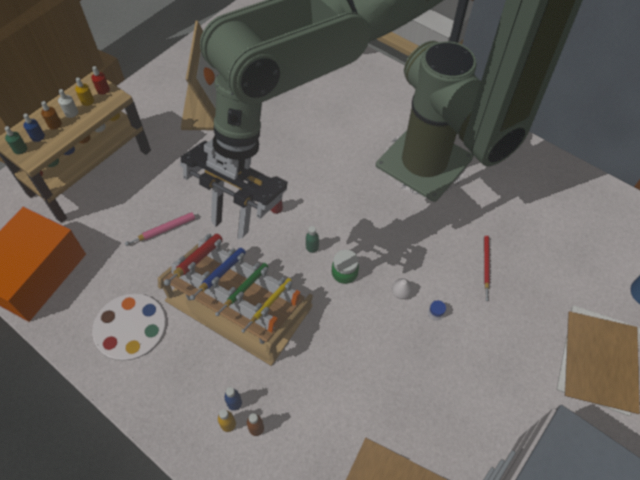

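```bash
python3 - <<'E'
from plant import bot
print(bot.job_done(), bot.get_obs()['time'])
E
```

```text
the job is handed in; nothing more can be done
the job is handed in; nothing more can be done
```

The three loose tools are in the rack in size order: yellow in place 1, blue in place 3 and red in place 4, with their ball ends at the raised side. The green tool is still clipped in place 2. I handed the job in at about 23.5 s.

- **Clips:** Each press showed the force drop of a snap and then a steady rise as the deck sank. The highest force read between steps was about 11 N. In the last pictures every handle sits between both of its clips, parallel to the green one.
- **Centring:** The last wrist picture put the handle middles at +1.7 mm (yellow), −0.3 mm (green), −2.6 mm (blue) and −1.7 mm (red) from the estimated slot centres. That is within my measuring error of about 2 mm plus small real offsets.
- **Surroundings:** By eye in the last scene picture, the bottles, jar, pear and pot stand where they started, and the gripper was clear of everything.
- **Disagreements:** My slot heights came out a few mm high, so I relied on the force to confirm each snap. The wrist camera also read about 1 mm to one side, so I corrected the alignment against the clips in the picture before each press.

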